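# Unlock the folding stay and close the consumables chest

## Robot

A 6-joint arm with a two-finger parallel gripper is mounted at the origin on the work surface. World frame = base frame: x ahead of the robot, y to its left, z up, the work surface at z = 0. Lengths are in mm, angles in rad, forces in N, time in s.
With the tool pointing down it reaches from about 350 to 875 mm from the base axis. Payload 4.2 kg.
Tool frame: the origin (TCP) lies at the very end of the fingers, on their centre line; the grasp point (between the pads) lies arm.grip_depth behind it (arm.grip_depth is the distance from the TCP to the grasp point, in mm); x points along the fingers, y is the direction in which the jaws open and shut, and the axes are right-handed (so a half turn about x gives the same grasp; the last joint's range is limited). The gripper opens to 85 mm and grips with 20 to 120 N. Pads are 22 mm wide; open, the fingers measure 114 mm over their backs; the gripper's body (76 mm by 85 mm) begins 54 mm behind the grasp point. The pads swing forward as they close: fully open they stand 13 mm farther back than shut.
Start: joints at [1.365, 0.385, 0.008, 0, -1.194, -0.259], TCP at [280.119, 558.688, 231.312] pointing down, gripper open.
Joint ranges: [-3.14, 3.14], [-1.21, 2.06], [-1.07, 1.41], [-3.16, 2.05], [-2.99, -0.16], [-3.1, 3.1]. Speed limits (rad/s): [2.79, 2.79, 3.14, 3.14, 3.14, 3.14].

## Interface

Orientations are given as a unit quaternion [x, y, z, w].
In Python, from bench import arm, get_image, models gives the robot as it stands.
- The arm moves only by the tool arm_command, never from a script. Its argument "rows" is a list of rows, each an object of numbers: "dx", "dy", "dz": the shift along the tool's x, y, z in m; "wx", "wy", "wz": the turn, a rotation vector about the tool's x, y, z in degrees; "gripper": the closure, from -1 (fully open) to 1 (shut). A call has exactly 8 rows; each row is the pose to reach, as a shift and turn from the pose measured when the call began, along the tool's axes at that moment; what a row does not reach only later rows make up. A row lasts 1/10 s, in which the tool goes at most 50 mm and 8.59 degrees, less where a joint would pass 70% of its speed; a pose out of reach is approached as far as the arm can. A call with a gripper value outside its range is refused whole. The fingers move at their own pace and stop on an object; the grip force is fixed at half the most. Time passes only in rows, so rows that repeat a pose let the fingers close, or fill a call up. It gives the time, the measured TCP pose, the force and the opening at its end, in the units of the state.
- arm.read_state(): the state, without advancing time (a new reading comes with each control period).
- get_image(name): name is "side" or "top" or "wrist"; returns a dict with "img" (480x640x3 uint8, red, green, blue), "K" (3x3 intrinsics, pixels), "rvec" (rotation vector, rad) and "tvec" (3), from world to camera coordinates, as OpenCV has them; the wrist camera has in their place "T_tool_cam" (4x4, takes a point from camera to tool coordinates, whose origin is the TCP and whose axes are the tool frame's). Camera axes: x right, y down, z forward; pixel columns grow to the right and rows downward; lengths in mm; the calibration is good to about 2 mm. A picture is of the moment at which its call begins: read the wrist's pose just before it. There is no depth.
- arm.job_done(): hands the job in, once; it reports no verdict.
Trained networks look in the newest picture that a camera, given by its name, has taken for a name from the list of things; names that differ only in an ending like _2 or _b are one class to them, and where a whole thing is asked for, a point or a joint stands for the part that bears it (a point fixed in the world has none). Each returns a list of dicts, best first, with "conf" (0 to 1); they miss things now and then, are a little off and sometimes report something else, mostly with a low value. They report only what shows in the picture. A call takes as long as a camera call.
- models.cut_out(camera, query): "mask" (480x640 bool, what is visible of it) and "extent" ([left, top, right, bottom] in pixels, round what is visible of it).
The state is a dict: "clock": time; "joints": joint angles; "joint_vel": joint speeds; "joint_efforts": joint torques, N m; "position": TCP position; "ee_rot": TCP orientation; "contact_force": force on the tool from outside, world axes, zero at the start; "wrist_torque": the same for the moment, N m; "gripper_width": finger opening in mm.
Only numpy, scipy, OpenCV 4.12 (cv2) and the standard library are available. Lean on these libraries where they do the work, as an engineer would, in place of code of your own. Each camera call takes 0.05 s, during which the arm holds its last target.

## Task

Sparks are about to fly: close the blue consumables chest. Take the red grip bar at the knee of its folding stay, lift the knee past centre to unlock it and ease the lid down until shut, without letting it drop or slam, and without straining the stay by pulling the bar more than 9 N off its circular path. Then let go of the bar, press down on top of the lid with 10 to 15 N for a second to bed the seal, and leave it fully shut with nothing else on the table disturbed.

Things in the scene. Friction and masses are not known exactly. Their poses are not given: they have to be found in the camera images.
- chest: dark blue steel consumables chest, fixed to the table: open box 240 mm deep (x) x 240 wide (y) x 100 high. Origin: centre of its underside; its x points from the front (robot side) to the hinge, its y to the side that carries the stay (left seen from the robot), z up. The lid hinge is the rear rim (x +120, z 100). Positions below are in this frame.
- lid: the chest's dark blue lid, a shell 240 x 240 mm, 45 mm deep, about 0.9 kg (give or take 15 percent). Origin on the hinge line, middle; its -x runs to its front edge (240 mm), z through its top (45 mm up). Open it stands 70 degrees (1.22 rad) up, shut it lies level, top at 145 mm, on a rubber rim seal that gives a few mm. Unlocked and over a third down, it falls if not held.
- stay_arm (a joint): angle of the stay's lower link, rad: 0 = locked (links bent 0.15 rad the wrong way, on a stop); 0.09 = both links in line (centre); beyond that unlocked; 1.50 = lid fully shut. The knee, at the link's upper end, starts at x +22, z 106 mm, up and to the rear of the pivot, rises and swings to the front on a circle of 100 mm radius about the pivot, and ends at x -110, z 136 mm.
- stay_pivot (a point): fixed pivot of the stay's lower link, outside the chest's +y wall, nominally at x -60, z 50 mm. The upper link, 138 mm between pins, runs from the knee to a pin on the lid's side. A spring in the knee pushes it into lock: about 8 N along the circle at first, less later; past a third of the way the lid pulls the knee on, up to 13 N at the end: hold it back.
- stay_grip (a point): grip point on the red bar at the knee: a round bar of 14 mm diameter along the chest's y axis, centred on the knee axis, 90 mm long (28 to 118 mm outside the chest's +y wall); this point is on its axis 82 mm outside the wall. Gripped from above, fingers to front and rear, it can turn in the fingers.
- bush (a joint): how far the grip bar is forced off its circle in its hard rubber bush, m: positive away from the stay's pivot along the lower link, negative towards it; 0 at rest; 6 N per mm. The stay is strained beyond 1.5 mm (9 N), so feel the pull and give way to it: arms sag under the load and following the circle by position is not exact enough
- hammer: chipping hammer lying on the table, origin on its underside; bystander, to be left alone
- brush: wire brush lying on the table; bystander, to be left alone
- coupon: flat dark steel weld coupon, 120 x 80 x 8 mm, with a weld bead; bystander, origin at the centre of its underside, to be left alone
- tee: T-shaped welded steel coupon, 100 x 70 mm, 56 mm high; bystander, origin at the centre of its underside, to be left alone
- spool: copper wire spool standing on its flange, 100 mm diameter, 50 mm high; bystander, origin at the centre of its underside, to be left alone
- tin: green can, 64 mm diameter, 120 mm high; bystander, origin at the centre of its underside, to be left alone
- magnet: red magnetic welding square, 90 x 20 mm, 90 mm high; bystander, origin at the centre of its underside, to be left alone

How it is judged (in metres and radians):
On the way, in this order (a step that is already met when the one before it is completed fails the run):
1. the knee of the stay is lifted past centre while the lid is still up (value of joint stay_arm above 0.16 rad and angle between lid's own z axis and vertical above 0.8 rad), for 0.05 s.
2. the lid is eased down until shut (angle between lid's own z axis and vertical below 0.05 rad), for 0.1 s.
3. the shut lid is pressed on its seal with 8 to 18 N (angle between lid's own z axis and vertical below 0.05 rad and contact force between anything else and lid between 8 and 18 N), for 0.6 s.
At the end, for the whole second after the job is handed in: The lid is fully shut (level within 0.03 rad) and at rest, and the robot has let go (angle between lid's own z axis and vertical below 0.03 rad and angular speed of lid below 0.05 rad/s); the robot touches nothing.
It fails at once if the lid drops or slams (turns faster than 1.5 rad/s) (angular speed of lid above 1.5 rad/s).
It fails at once if the stay is strained: its grip bar is forced more than 1.5 mm (9 N) out or in along the lower link (value of joint bush above 0.0015 m or value of joint bush below -0.0015 m).
It fails at once if the lid is pressed or struck with more than 20 N (contact force between anything else and lid above 20 N).
It fails at once if a bystander (hammer, brush, coupon, tee, spool, tin or magnet) is knocked about: moved more than 25 mm (distance of any of hammer, brush, coupon, tee, spool, tin, magnet from where it was at the start of the episode above 0.025 m).
It also fails if it takes over 72 s, if anything falls off the work surface, if the arm or the gripper's body presses on something with over 40 N, if the wrist force passes 120 N, or if a joint passes its speed limit or range.

## Working session

There is one attempt and no reset: what is moved stays moved. The work goes in short steps, Python scripts to look and compute and a tool call to move; the robot and the scene stay as the last step left them, time stands still between calls to the robot, and variables do not carry over. Pictures are saved under pics/ and viewed, and the job is handed in when it is done.

Besides the shell and the picture viewer there is one more tool, called after "Request:" as name(argument=value, ...) on one line, values as JSON. arm_command: Moves the arm, as the interface text tells. Its arguments: {"type":"object","properties":{"rows":{"type":"array"}},"required":["rows"]}

```bash
ls; mkdir -p pics
python3 - <<'E'
from bench import arm,get_image,models
import cv2
print(arm.read_state(), arm.grip_depth)
for n in("side","top","wrist"):
    d=get_image(n); cv2.imwrite(f"pics/{n}0.png",d["img"][:,:,::-1])
    print(n,{k:v for k,v in d.items() if k!="img"})
    for q in("chest","lid","stay_grip"):
        print(q,[(r["conf"],r["extent"]) for r in models.cut_out(n,q)][:2])
E
```

```text
pics
{'clock': 0.0, 'joints': array([ 1.36415751e+00,  3.85328984e-01,  7.36191491e-03,  4.78149682e-04,
       -1.19344394e+00, -2.58813503e-01]), 'joint_vel': array([-8.92304143e-05, -7.55239177e-04, -1.00076266e-03,  2.18966928e-04,
        5.56209137e-04, -7.43615610e-04]), 'joint_efforts': array([  0.83349003, -38.77795458,  18.29877019,   3.70738417,
        -0.17470638,   0.06222663]), 'position': array([280.49422484, 558.53157502, 230.79210167]), 'ee_rot': array([ 0.68822116, -0.16323325, -0.68789565, -0.16280695]), 'contact_force': array([ 0.77443023, -0.00545115, -0.91989797]), 'wrist_torque': array([ 0.01969833,  0.04285377, -0.01327212]), 'gripper_width': 85.3994133981438} 18.700000000000003
side {'K': array([[559.93699484,   0.        , 335.16125947],
       [  0.        , 559.93699484, 243.97451964],
       [  0.        ,   0.        ,   1.        ]]), 'rvec': array([ 2.20370609, -0.20080928,  0.13034384]), 'tvec': array([-562.11798204,   89.92837282, 1578.52044936])}
chest [(0.7, [323.5, 160.5, 447.5, 328.5])]
lid [(0.57, [387.8, 160.9, 447.0, 289.9]), (0.46, [232.3, 2
[... 380 characters left out ...]
25314088])}
chest [(0.89, [278.9, 127.0, 446.8, 257.3])]
lid [(0.62, [321.5, 125.5, 448.3, 161.0])]
stay_grip [(0.51, [281.0, 174.5, 317.8, 181.3])]
wrist {'K': array([[396.3930728 ,   0.        , 326.10607886],
       [  0.        , 396.3930728 , 242.44449662],
       [  0.        ,   0.        ,   1.        ]]), 'T_tool_cam': array([[-3.66954741e-05, -3.17106150e-01,  9.48390051e-01,
        -1.42524348e+02],
       [ 9.99999694e-01,  7.29556464e-04,  2.82628761e-04,
        -8.04552147e-01],
       [-7.81527410e-04,  9.48389771e-01,  3.17106026e-01,
        -8.12608267e+01],
       [ 0.00000000e+00,  0.00000000e+00,  0.00000000e+00,
         1.00000000e+00]])}
chest []
lid []
stay_grip []
```

View pics/side0.png

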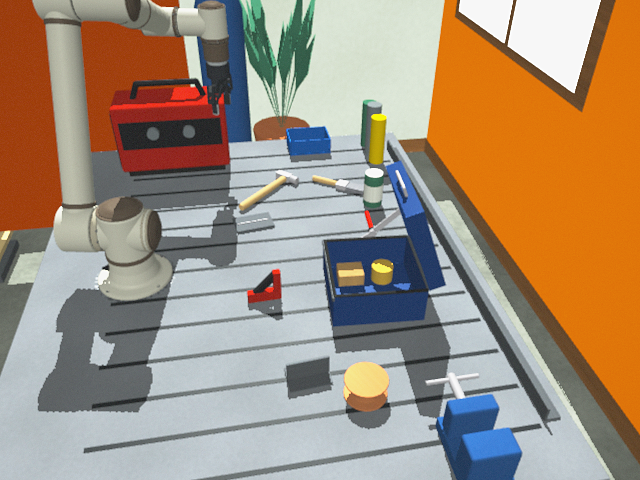

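View pics/top0.png

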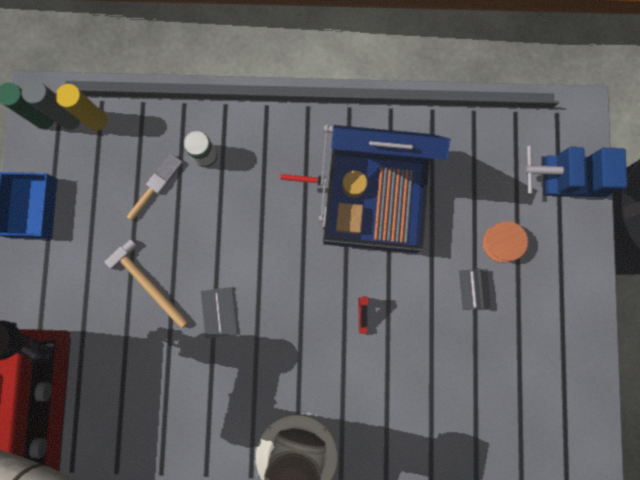

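View pics/wrist0.png

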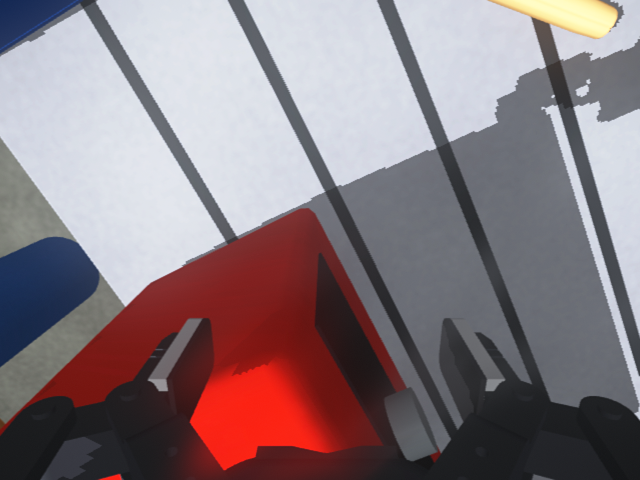

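The side view shows the open chest at about (385,280), with the red bar at (369,219). The top view shows the chest at about (378,200), with the bar from (281,177) to (318,180). I'll zoom in for corner pixels.

Run:
```python
import cv2
a=cv2.imread("pics/top0.png")[110:265,260:460]; cv2.imwrite("pics/topz.png",cv2.resize(a,None,fx=4,fy=3.8711,interpolation=cv2.INTER_CUBIC)[:600])
a=cv2.imread("pics/side0.png")[155:335,310:460]; cv2.imwrite("pics/sidez.png",cv2.resize(a,None,fx=3.3,fy=3.3,interpolation=cv2.INTER_CUBIC))
```

```text
(no output)
```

View pics/topz.png

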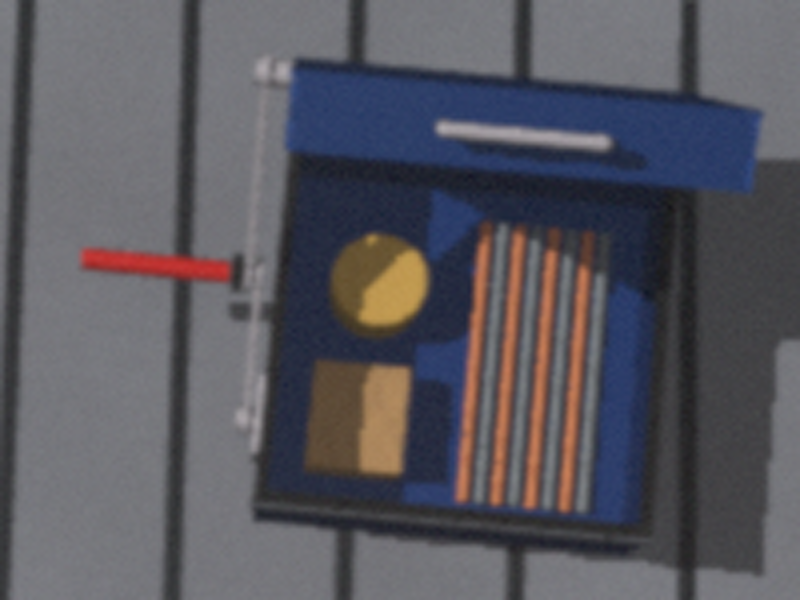

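View pics/sidez.png

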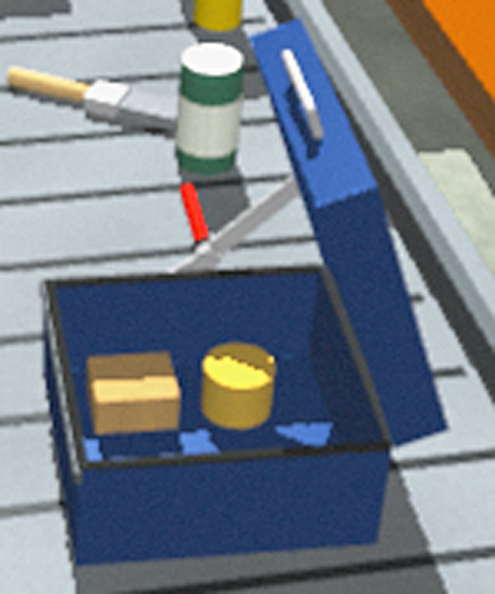

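```bash
cat > h.py <<'E'
import numpy as np,cv2
C={'side':(np.array([[559.937,0,335.161],[0,559.937,243.975],[0,0,1]]),np.array([2.20370609,-0.20080928,0.13034384]),np.array([-562.118,89.928,1578.520])),
'top':(np.array([[581.5,0,318.677],[0,581.5,236.541],[0,0,1]]),np.array([2.18139625,-2.11821475,0.13726371]),np.array([-56.744,537.385,1429.253]))}
def proj(c,P):
    K,r,t=C[c]; return cv2.projectPoints(np.atleast_2d(np.asarray(P,float)),r,t,K,None)[0][:,0]
def tz(u,v): return ((u+.5)/4-.5+260,(v+.5)/3.8711-.5+110)
def sz(u,v): return ((u+.5)/3.3-.5+310,(v+.5)/3.3-.5+155)
E
python3 - <<'E'
from h import *
from scipy.optimize import least_squares
c,s=np.cos(1.22),np.sin(1.22)
def lid(x,y,z): # rotate up about hinge: -x -> up
    return (120+ x*c + z*s, y, 100 - x*s + z*c)
obs=[('top',tz(256,512),(-120,120,100)),('top',tz(648,537),(-120,-120,100)),
('top',tz(82,259),(22,238,106)),('top',tz(235,271),(22,148,106)),
('top',tz(293,62),lid(-240,120,45)),('top',tz(762,112),lid(-240,-120,45)),('top',tz(287,150),lid(-240,120,0)),('top',tz(752,190),lid(-240,-120,0)),
('side',sz(83,465),(-120,-120,100)),('side',sz(78,562),(-120,-120,0)),('side',sz(389,445),(120,-120,100)),('side',sz(44,281),(-120,120,100)),
('side',sz(187,184),(22,238,106)),('side',sz(205,242),(22,148,106))]
def W(p,P):
    P=np.array(P,float);a=p[2];R=np.array([[np.cos(a),-np.sin(a),0],[np.sin(a),np.cos(a),0],[0,0,1]])
    return R@P+[p[0],p[1],0]
def f(p): return np.concatenate([proj(o[0],W(p,o[2]))[0]-o[1] for o in obs])
r=least_squares(f,[550,0,0],loss='soft_l1',x_scale=[10,10,.05])
print(r.x)
for o,e in zip(obs,r.fun.reshape(-1,2)): print(o[0],o[2],e.round(1))
print(W(r.x,(22,202,106)),W(r.x,(-60,202,50)),W(r.x,(-110,202,136)))
# bar-only triangulation
for n,i,j in(('outer',2,12),('inner',3,13)):
    g=least_squares(lambda P:np.concatenate([proj(obs[k][0],P)[0]-obs[k][1] for k in(i,j)]),W(r.x,obs[i][2]))
    print(n,g.x,g.fun)
E
```

```text
[ 6.37699921e+02 -1.79344827e+02 -6.78203224e-02]
top (-120, 120, 100) [-0.8 -3.5]
top (-120, -120, 100) [ 0.7 -0.4]
top (22, 238, 106) [ 0.  -0.8]
top (22, 148, 106) [-1.4 -0.4]
top (np.float64(79.78449191850675), 120, np.float64(340.84790410079836)) [-0.2  0.8]
top (np.float64(79.78449191850675), -120, np.float64(340.84790410079836)) [-0.  -1.1]
top (np.float64(37.5250208841487), 120, np.float64(325.38384551657623)) [-0.8  0.3]
top (np.float64(37.5250208841487), -120, np.float64(325.38384551657623)) [-0.6  0.9]
side (-120, -120, 100) [-1.3  1.9]
side (-120, -120, 0) [-0.5  1.6]
side (120, -120, 100) [1.1 1.5]
side (-120, 120, 100) [0.1 0.2]
side (22, 238, 106) [-0.2  2. ]
side (22, 148, 106) [-0.3  1.7]
[673.33855054  20.69988828 106.        ] [591.5270617   26.25689244  50.        ] [541.64200754  29.64530961 136.        ]
outer [673.55314557  55.86895004 113.34297234] [ 0.0883372  -0.59338423 -0.72443228  0.15018697]
inner [667.86048804 -36.80387089 114.38785395] [ 0.06210957 -0.41310685 -0.48263302  0.10121586]
```

```bash
cat >> h.py <<'E'
from scipy.spatial.transform import Rotation as Ro
YAW=-0.068
def goalR(yaw=None):
    a=YAW if yaw is None else yaw
    xc=np.array([np.cos(a),np.sin(a),0]);yc=np.array([-np.sin(a),np.cos(a),0])
    return Ro.from_matrix(np.stack([[0,0,-1],xc,-yc],1))
def rel(target,Rt=None,s=None):
    """target world TCP mm -> shift (m, tool axes), turn deg from measured pose"""
    from bench import arm
    s=s or arm.read_state()
    R=Ro.from_quat(s['ee_rot'])
    d=R.inv().apply(np.array(target)-s['position'])/1000
    w=(R.inv()*(Rt or goalR())).as_rotvec(degrees=True)
    return d,w
E
python3 - <<'E'
from h import *
from bench import arm
s=arm.read_state();print(Ro.from_quat(s['ee_rot']).as_matrix().round(3))
print(rel((673,21,231)))
E
```

```text
[[ 0.    -0.449 -0.894]
 [-0.001 -0.894  0.449]
 [-1.     0.001 -0.   ]]
(array([ 3.50096278e-04,  3.04276881e-01, -5.92067115e-01]), array([-1.12753361e+02,  1.54143892e-02, -3.98879645e-02]))
```

```bash
cat >> h.py <<'E'
TILT=np.radians(15)
def goalR(yaw=None,tilt=None):
    a=YAW if yaw is None else yaw; t=TILT if tilt is None else tilt
    xc=np.array([np.cos(a),np.sin(a),0]);yc=np.array([-np.sin(a),np.cos(a),0]);up=np.array([0,0,1.])
    x=-np.sin(t)*yc-np.cos(t)*up; y=-xc; z=np.cross(x,y)
    return Ro.from_matrix(np.stack([x,y,z],1))
E
python3 - <<'E'
from h import *
for i in(0.5,1):
  print(rel((673,60,215)))
E
```

```text
(array([ 0.01632574,  0.26941171, -0.57456858]), array([66.84450619, 13.19783025,  8.78626637]))
(array([ 0.01632574,  0.26941171, -0.57456858]), array([66.84450619, 13.19783025,  8.78626637]))
```

Request:
arm_command(rows=[{"dx": 0.001,"dy": 0.017,"dz": -0.036,"wx": 4.2,"wy": 0.8,"wz": 0.5},{"dx": 0.002,"dy": 0.037,"dz": -0.078,"wx": 9,"wy": 1.8,"wz": 1.2},{"dx": 0.003,"dy": 0.057,"dz": -0.121,"wx": 14,"wy": 2.8,"wz": 1.8},{"dx": 0.005,"dy": 0.077,"dz": -0.164,"wx": 19,"wy": 3.8,"wz": 2.5},{"dx": 0.006,"dy": 0.096,"dz": -0.205,"wx": 24,"wy": 4.7,"wz": 3.1},{"dx": 0.007,"dy": 0.115,"dz": -0.246,"wx": 28.6,"wy": 5.6,"wz": 3.8},{"dx": 0.008,"dy": 0.135,"dz": -0.287,"wx": 33.4,"wy": 6.6,"wz": 4.4},{"dx": 0.009,"dy": 0.154,"dz": -0.328,"wx": 38,"wy": 7.5,"wz": 5}])

```text
validation failed for argument at $.ro...
```

Run:
```python
from h import *
print(rel((673,60,215)))
```

```text
(array([ 0.01632574,  0.26941171, -0.57456858]), array([66.84450619, 13.19783025,  8.78626637]))
```

Request:
arm_command(rows=[{"dx": 0.001,"dy": 0.017,"dz": -0.036,"wx": 4.2,"wy": 0.8,"wz": 0.5,"gripper": -1},{"dx": 0.002,"dy": 0.037,"dz": -0.078,"wx": 9,"wy": 1.8,"wz": 1.2,"gripper": -1},{"dx": 0.003,"dy": 0.057,"dz": -0.121,"wx": 14,"wy": 2.8,"wz": 1.8,"gripper": -1},{"dx": 0.005,"dy": 0.077,"dz": -0.164,"wx": 19,"wy": 3.8,"wz": 2.5,"gripper": -1},{"dx": 0.006,"dy": 0.096,"dz": -0.205,"wx": 24,"wy": 4.7,"wz": 3.1,"gripper": -1},{"dx": 0.007,"dy": 0.115,"dz": -0.246,"wx": 28.6,"wy": 5.6,"wz": 3.8,"gripper": -1},{"dx": 0.008,"dy": 0.135,"dz": -0.287,"wx": 33.4,"wy": 6.6,"wz": 4.4,"gripper": -1},{"dx": 0.009,"dy": 0.154,"dz": -0.328,"wx": 38,"wy": 7.5,"wz": 5,"gripper": -1}])

```text
clock: 1.4
position: [504.5, 272.5, 222.3]
ee_rot: [0.632, -0.418, -0.558, -0.338]
contact_force: [-0.8, 0.1, -0.5]
gripper_width: 85.6
```

Run:
```python
from h import *
print(rel((673,60,215)))
```

```text
(array([ 0.04412633, -0.06331002, -0.26008838]), array([28.71392797,  5.69536001,  3.71814441]))
```

Request:
arm_command(rows=[{"dx": 0.007,"dy": -0.01,"dz": -0.042,"wx": 4.8,"wy": 0.9,"wz": 0.6,"gripper": -1},{"dx": 0.015,"dy": -0.021,"dz": -0.086,"wx": 9.5,"wy": 1.9,"wz": 1.2,"gripper": -1},{"dx": 0.022,"dy": -0.032,"dz": -0.13,"wx": 14.4,"wy": 2.8,"wz": 1.9,"gripper": -1},{"dx": 0.029,"dy": -0.042,"dz": -0.173,"wx": 19.2,"wy": 3.8,"wz": 2.5,"gripper": -1},{"dx": 0.037,"dy": -0.053,"dz": -0.217,"wx": 24,"wy": 4.7,"wz": 3.1,"gripper": -1},{"dx": 0.044,"dy": -0.063,"dz": -0.25,"wx": 28.7,"wy": 5.7,"wz": 3.7,"gripper": -1},{"dx": 0.044,"dy": -0.063,"dz": -0.26,"wx": 28.7,"wy": 5.7,"wz": 3.7,"gripper": -1},{"dx": 0.044,"dy": -0.063,"dz": -0.26,"wx": 28.7,"wy": 5.7,"wz": 3.7,"gripper": -1}])

```text
clock: 2.2
position: [672.6, 59.1, 214.6]
ee_rot: [-0.541, 0.58, 0.416, 0.445]
contact_force: [-1.7, -0.4, -0.5]
gripper_width: 85.3
```

Run:
```python
from h import *
from bench import arm,get_image,models
s=arm.read_state();print(s['position'],s['joints'],s['contact_force'])
d=get_image("wrist");cv2.imwrite("pics/w1.png",d["img"][:,:,::-1])
r=models.cut_out("wrist","stay_grip")
print([(x["conf"],x["extent"]) for x in r])
print(rel((673,60,215)))
```

```text
[672.56057969  59.11588432 214.55343617] [ 0.42399162  0.514653    0.06177656  0.24149278 -1.25379778 -0.58395368] [-1.70819448 -0.43101999 -0.53628161]
[(0.69, [310.7, 142.2, 334.9, 279.8])]
(array([ 0.00058116, -0.00100662, -0.00065949]), array([0.08902151, 0.03803598, 0.02480249]))
```

View pics/w1.png

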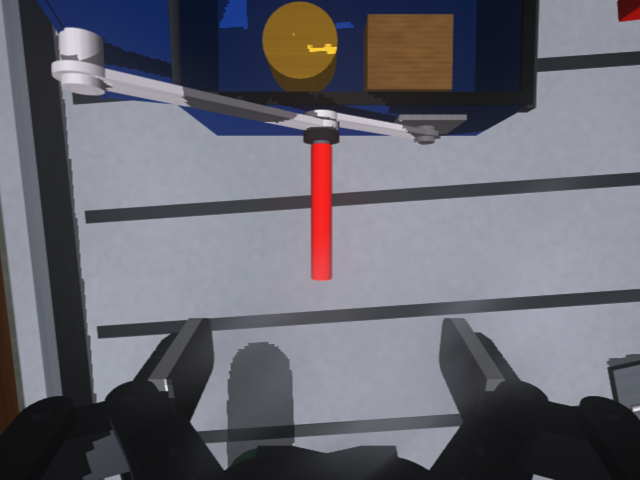

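The wrist view shows the bar running straight from (320,142) to (321,280), midway between the fingers (pads at 195 and 460), with the pivot bracket at (430,130).

Run:
```python
from h import *
from bench import arm,get_image,models
from scipy.optimize import least_squares
s=arm.read_state()
d=get_image("wrist");im=d["img"].astype(int);K=d["K"];T=d["T_tool_cam"]
m=(im[:,:,0]>150)&(im[:,:,1]<90)&(im[:,:,2]<90); m[:135]=0;m[300:]=0;m[:,:290]=0;m[:,350:]=0
v,u=np.nonzero(m);print(u.min(),u.max(),v.min(),v.max())
for r in(150,180,210,240,270):
    q=np.nonzero(m[r])[0];print(r,q.min(),q.max(),len(q))
R=Ro.from_quat(s['ee_rot']).as_matrix()
def wproj(P):
    t=R.T@(np.asarray(P)-s['position']); c=np.linalg.inv(T)@np.r_[t,1]; p=K@c[:3]; return p[:2]/p[2],c[2]
def W(p,P):
    a=p[2];return np.array([[np.cos(a),-np.sin(a),0],[np.sin(a),np.cos(a),0],[0,0,1]])@np.array(P,float)+[p[0],p[1],0]
p=[637.7,-179.3,-.0678]
for P in((22,238,106),(22,148,106),(22,238,99)): print(wproj(W(p,P)))
# triangulate outer end centre: wrist (end pixel, bottom extents ~) , top,side
o=lambda P:np.concatenate([proj('top',P)[0]-tz(82,259),proj('side',P)[0]-sz(187,184),wproj(P)[0]-[321,275]])
g=least_squares(o,W(p,(22,238,106)));print(g.x,g.fun)
# pivot: image of pivot bolt at approx (427,135); expected
print(wproj(W(p,(-60,130,50))))
```

```text
311 330 140 276
150 311 330 20
180 311 330 20
210 311 330 20
240 311 330 20
270 311 329 19
(array([320.26142006, 272.77551128]), np.float64(269.79656597174966))
(array([320.43669065, 138.68760235]), np.float64(264.33197957395566))
(array([320.39766033, 271.40112126]), np.float64(276.78364529864746))
[675.11556186  57.321961   111.73967423] [-0.44053637 -1.0842766  -0.35768484  0.29098927  0.1954148  -0.12703864]
(array([423.2000202 , 130.21796848]), np.float64(319.2388894414521))
```

Run:
```python
from h import *
print(rel((673,15.9,135)))
```

```text
(array([ 0.08954994, -0.00396688, -0.02285063]), array([0.12000654, 0.04253245, 0.0541765 ]))
```

Request:
arm_command(rows=[{"dx": 0.015,"dy": -0.001,"dz": -0.004,"wx": 0,"wy": 0,"wz": 0,"gripper": -0.5},{"dx": 0.03,"dy": -0.002,"dz": -0.008,"wx": 0,"wy": 0,"wz": 0,"gripper": -0.3},{"dx": 0.045,"dy": -0.003,"dz": -0.012,"wx": 0,"wy": 0,"wz": 0,"gripper": 0},{"dx": 0.06,"dy": -0.004,"dz": -0.016,"wx": 0,"wy": 0,"wz": 0,"gripper": 0},{"dx": 0.075,"dy": -0.004,"dz": -0.02,"wx": 0.1,"wy": 0,"wz": 0,"gripper": 0},{"dx": 0.0895,"dy": -0.004,"dz": -0.023,"wx": 0.1,"wy": 0,"wz": 0,"gripper": 0},{"dx": 0.0895,"dy": -0.004,"dz": -0.023,"wx": 0.1,"wy": 0,"wz": 0,"gripper": 0},{"dx": 0.0895,"dy": -0.004,"dz": -0.023,"wx": 0.1,"wy": 0,"wz": 0,"gripper": 0}])

```text
clock: 3.15
position: [673.0, 16.9, 135.9]
ee_rot: [-0.542, 0.579, 0.416, 0.445]
contact_force: [-1.8, 0.3, -0.3]
gripper_width: 42.6
```

```bash
cat >> h.py <<'E'
def look(name):
    from bench import arm,get_image
    s=arm.read_state();d=get_image("wrist");cv2.imwrite(f"pics/{name}.png",d["img"][:,:,::-1])
    im=d["img"].astype(int);K=d["K"];T=d["T_tool_cam"]
    m=(im[:,:,0]>110)&(im[:,:,1]<70)&(im[:,:,2]<70);m[:,:250]=0;m[:,400:]=0
    for r in range(60,420,30):
        q=np.nonzero(m[r])[0]
        if len(q)>8: print(r,q.min(),q.max(),len(q),'depth(14mm)',round(K[0,0]*14/len(q)))
    R=Ro.from_quat(s['ee_rot']).as_matrix()
    def wp(P):
        t=R.T@(np.asarray(P)-s['position']);c=np.linalg.inv(T)@np.r_[t,1];p=K@c[:3];return (p[:2]/p[2]).round(1)
    print('TCP proj',wp(s['position']),'grasp',wp(s['position']-18.7*R[:,0]))
    for z in (104,108,112): print(z,[wp((x,y,z)) for x,y in((675.8,56.7),(673.3,20.7),(669.7,-33.1))])
    print(s['position'],s['gripper_width'],s['contact_force'],s['clock'])
E
python3 - <<'E'
from h import *
look('w2')
E
```

```text
210 313 340 28 depth(14mm) 198
240 313 339 27 depth(14mm) 206
300 318 339 22 depth(14mm) 252
330 313 339 27 depth(14mm) 206
360 313 339 27 depth(14mm) 206
390 314 338 25 depth(14mm) 222
TCP proj [326.4 319.4] grasp [326.5 345.3]
104 [array([325.9, 382.7]), array([326.2, 310.3]), array([326.4, 199. ])]
108 [array([325.9, 386.2]), array([326.2, 312.3]), array([326.4, 198.6])]
112 [array([325.8, 389.7]), array([326.2, 314.3]), array([326.4, 198.1])]
[672.9530014   16.94871059 135.9089329 ] 42.649878457481684 [-1.80498612  0.29583171 -0.25512844] 3.15
```

View pics/w2.png

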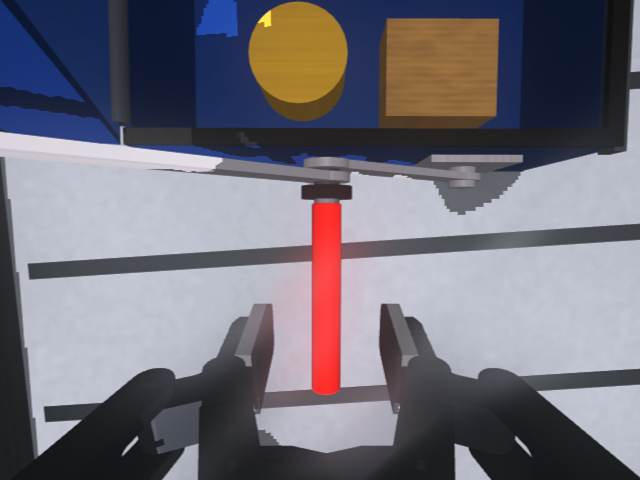

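Run:
```python
from h import *
print(rel((672.9,16,88.5)))
```

```text
(array([0.04650489, 0.00058763, 0.0113024 ]), array([0.09681309, 0.07474816, 0.18258478]))
```

Request:
arm_command(rows=[{"dx": 0.01,"dy": 0,"dz": 0.002,"wx": 0,"wy": 0,"wz": 0,"gripper": 0},{"dx": 0.02,"dy": 0,"dz": 0.005,"wx": 0,"wy": 0,"wz": 0,"gripper": 0},{"dx": 0.03,"dy": 0,"dz": 0.008,"wx": 0,"wy": 0,"wz": 0.1,"gripper": 0},{"dx": 0.04,"dy": 0,"dz": 0.01,"wx": 0.1,"wy": 0,"wz": 0.1,"gripper": 0},{"dx": 0.0475,"dy": 0.0005,"dz": 0.0113,"wx": 0.1,"wy": 0,"wz": 0.1,"gripper": 0},{"dx": 0.0475,"dy": 0.0005,"dz": 0.0113,"wx": 0.1,"wy": 0,"wz": 0.1,"gripper": 0.2},{"dx": 0.0475,"dy": 0.0005,"dz": 0.0113,"wx": 0.1,"wy": 0,"wz": 0.1,"gripper": 0.45},{"dx": 0.0475,"dy": 0.0005,"dz": 0.0113,"wx": 0.1,"wy": 0,"wz": 0.1,"gripper": 0.45}])

```text
clock: 4.0
position: [673.4, 15.8, 88.1]
ee_rot: [-0.542, 0.579, 0.415, 0.446]
contact_force: [-0.9, -0.0, -0.6]
gripper_width: 23.6
```

Run:
```python
from h import *
look('w3')
```

```text
210 309 346 38 depth(14mm) 146
240 309 346 38 depth(14mm) 146
270 309 345 36 depth(14mm) 154
300 309 346 38 depth(14mm) 146
330 309 345 37 depth(14mm) 150
360 285 345 47 depth(14mm) 118
390 284 345 44 depth(14mm) 126
TCP proj [326.4 319.4] grasp [326.5 345.3]
104 [array([327.3, 438.9]), array([327.5, 343.7]), array([327.6, 195.7])]
108 [array([327.3, 445.1]), array([327.6, 347.2]), array([327.6, 195.1])]
112 [array([327.3, 451.6]), array([327.6, 351. ]), array([327.6, 194.4])]
[673.38320705  15.77811866  88.08321129] 23.587671976207908 [-0.91070266 -0.04116704 -0.61351581] 4.0
```

View pics/w3.png

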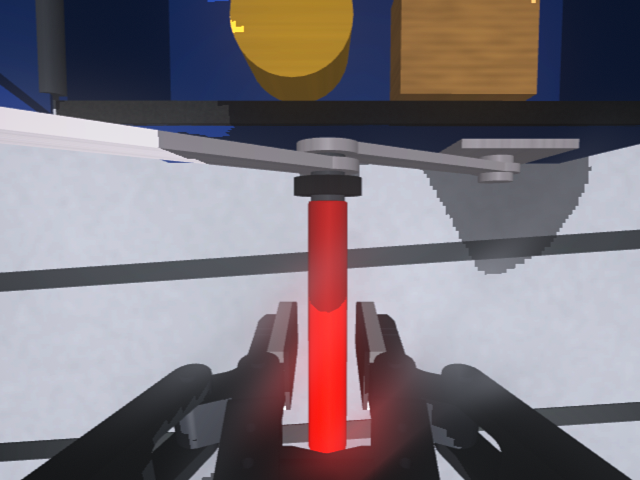

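The bar sits between the pads, centred at 327 against a pad midpoint of 326.5. Closing in steps.

Request:
arm_command(rows=[{"dx": 0,"dy": 0.0003,"dz": 0,"wx": 0,"wy": 0,"wz": 0,"gripper": 0.55},{"dx": 0,"dy": 0.0003,"dz": 0,"wx": 0,"wy": 0,"wz": 0,"gripper": 0.6},{"dx": 0,"dy": 0.0003,"dz": 0,"wx": 0,"wy": 0,"wz": 0,"gripper": 0.63},{"dx": 0,"dy": 0.0003,"dz": 0,"wx": 0,"wy": 0,"wz": 0,"gripper": 0.65},{"dx": 0,"dy": 0.0003,"dz": 0,"wx": 0,"wy": 0,"wz": 0,"gripper": 0.66},{"dx": 0,"dy": 0.0003,"dz": 0,"wx": 0,"wy": 0,"wz": 0,"gripper": 0.67},{"dx": 0,"dy": 0.0003,"dz": 0,"wx": 0,"wy": 0,"wz": 0,"gripper": 0.68},{"dx": 0,"dy": 0.0003,"dz": 0,"wx": 0,"wy": 0,"wz": 0,"gripper": 0.69}])

```text
clock: 4.85
position: [673.1, 15.8, 88.2]
ee_rot: [-0.542, 0.579, 0.415, 0.446]
contact_force: [-2.0, 0.1, -0.0]
gripper_width: 13.6
```

Request:
arm_command(rows=[{"dx": 0,"dy": 0,"dz": 0,"wx": 0,"wy": 0,"wz": 0,"gripper": 0.72},{"dx": 0,"dy": 0,"dz": 0,"wx": 0,"wy": 0,"wz": 0,"gripper": 0.8},{"dx": 0,"dy": 0,"dz": 0,"wx": 0,"wy": 0,"wz": 0,"gripper": 0.9},{"dx": 0,"dy": 0,"dz": 0,"wx": 0,"wy": 0,"wz": 0,"gripper": 1},{"dx": 0,"dy": 0,"dz": 0,"wx": 0,"wy": 0,"wz": 0,"gripper": 1},{"dx": 0,"dy": 0,"dz": 0,"wx": 0,"wy": 0,"wz": 0,"gripper": 1},{"dx": 0,"dy": 0,"dz": 0,"wx": 0,"wy": 0,"wz": 0,"gripper": 1},{"dx": 0,"dy": 0,"dz": 0,"wx": 0,"wy": 0,"wz": 0,"gripper": 1}])

```text
clock: 5.65
position: [673.1, 15.9, 88.3]
ee_rot: [-0.542, 0.579, 0.415, 0.446]
contact_force: [-1.9, 0.7, 1.4]
gripper_width: 12.2
```

Run:
```python
from h import *
look('w4')
```

```text
210 308 345 38 depth(14mm) 146
240 308 345 38 depth(14mm) 146
270 308 345 38 depth(14mm) 146
300 309 345 37 depth(14mm) 150
330 304 344 38 depth(14mm) 146
360 288 343 51 depth(14mm) 109
390 302 344 37 depth(14mm) 150
TCP proj [326.4 319.4] grasp [326.5 345.3]
104 [array([326.5, 438.5]), array([326.7, 343.3]), array([326.7, 195.6])]
108 [array([326.5, 444.6]), array([326.7, 346.9]), array([326.7, 194.9])]
112 [array([326.4, 451.1]), array([326.7, 350.6]), array([326.7, 194.2])]
[673.08444318  15.87167461  88.25882393] 12.158415664337127 [-1.88599129  0.69491488  1.38965911] 5.65
```

View pics/w4.png

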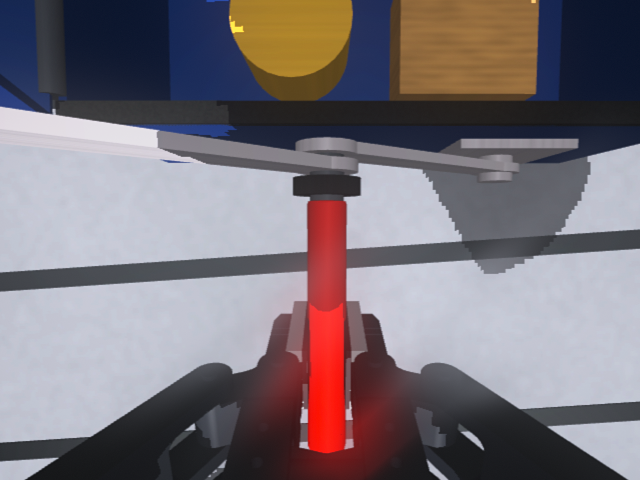

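```bash
cat >> h.py <<'E'
import json,os
YA=-0.068
XC=np.array([np.cos(YA),np.sin(YA),0]);BIAS=np.array([-1.3,0.2,-0.4])
P0=np.array([673.08,15.87,88.26]);PH0=np.arctan2(56,82)
def to2(p): return np.array([(np.asarray(p)-P0)@XC+100*np.cos(PH0),p[2]-P0[2]+100*np.sin(PH0)])
def step(dphis,corr_r=0,corr_t=0,log=True):
    from bench import arm
    from scipy.optimize import least_squares
    s=arm.read_state();p=to2(s['position']);F=np.array(s['contact_force'])-BIAS;f=np.array([F@XC,F[2]])
    L=json.load(open('log.json')) if os.path.exists('log.json') else []
    # centre estimate iter
    L2=L+[[*p,*f]]
    if log: json.dump(L2,open('log.json','w'))
    A=np.array(L2)
    def res(c):
        d=A[:,:2]-c;n=np.linalg.norm(d,axis=1);u=-(A[:,2:]*d/n[:,None]).sum(1)/6
        return np.r_[(n-u-100)/0.3,c/2.0]
    c=least_squares(res,[0,0]).x
    d=p-c;n=np.linalg.norm(d);ph=np.arctan2(d[1],d[0]);r=d/n;t=np.array([-r[1],r[0]])
    print('clk',round(s['clock'],2),'centre',c.round(2),'rad',n.round(2),'arm',round(ph-PH0,3),'Fr',(f@r).round(2),'Ft',(f@t).round(2),'Fy',F[1].round(1),'w',round(s['gripper_width'],1),'F',s['contact_force'].round(1))
    R=Ro.from_quat(s['ee_rot'])
    w=(R.inv()*goalR()).as_rotvec(degrees=True)
    for dp in dphis:
        a=ph+dp;rr=np.array([np.cos(a),np.sin(a)]);tt=np.array([-rr[1],rr[0]])
        q=c+(100+corr_r)*rr+corr_t*tt
        e=q-p; y=P0[1]-4.0*0
        dw=e[0]*XC+np.array([0,0,e[1]])
        # hold world component along chest y at start value
        YC=np.array([-XC[1],XC[0],0]); dw=dw+YC*((P0-s['position'])@YC)
        print(round(dp,3),(R.inv().apply(dw)).round(2),'mm')
    print('w',w.round(2))
E
python3 - <<'E'
from h import *
step([0.01,.02,.03,.04])
E
```

```text
clk 5.7 centre [0.01 0.01] rad 99.98 arm 0.0 Fr 0.12 Ft 1.07 Fy 0.2 w 12.2 F [-1.8  0.4  0.6]
0.01 [-0.8   0.55 -0.25] mm
0.02 [-1.59  1.12 -0.46] mm
0.03 [-2.38  1.71 -0.66] mm
0.04 [-3.16  2.3  -0.87] mm
w [-0.02  0.1   0.15]
```

Request:
arm_command(rows=[{"dx": -0.0004,"dy": 0.00028,"dz": -0.00012,"wx": 0,"wy": 0,"wz": 0,"gripper": 1},{"dx": -0.0008,"dy": 0.00055,"dz": -0.00023,"wx": 0,"wy": 0,"wz": 0,"gripper": 1},{"dx": -0.0012,"dy": 0.00083,"dz": -0.00034,"wx": 0,"wy": 0,"wz": 0,"gripper": 1},{"dx": -0.0016,"dy": 0.0011,"dz": -0.00044,"wx": 0,"wy": 0,"wz": 0,"gripper": 1},{"dx": -0.002,"dy": 0.0014,"dz": -0.00055,"wx": 0,"wy": 0,"wz": 0,"gripper": 1},{"dx": -0.0024,"dy": 0.0017,"dz": -0.00065,"wx": 0,"wy": 0,"wz": 0,"gripper": 1},{"dx": -0.0024,"dy": 0.0017,"dz": -0.00065,"wx": 0,"wy": 0,"wz": 0,"gripper": 1},{"dx": -0.0024,"dy": 0.0017,"dz": -0.00065,"wx": 0,"wy": 0,"wz": 0,"gripper": 1}])

```text
clock: 6.5
position: [672.2, 16.0, 89.5]
ee_rot: [-0.542, 0.578, 0.415, 0.447]
contact_force: [5.2, -2.2, -9.5]
gripper_width: 12.0
```

Run:
```python
from h import *
step([0.01,.02,.03,.04,0.05])
```

```text
clk 6.5 centre [0.01 0.01] rad 99.96 arm 0.015 Fr 0.21 Ft -11.26 Fy -2.4 w 12.0 F [ 5.2 -2.2 -9.5]
0.01 [-0.79  0.54 -0.29] mm
0.02 [-1.58  1.13 -0.49] mm
0.03 [-2.35  1.72 -0.7 ] mm
0.04 [-3.13  2.32 -0.9 ] mm
0.05 [-3.89  2.93 -1.11] mm
w [-0.03  0.16  0.22]
```

Request:
arm_command(rows=[{"dx": -0.0014,"dy": 0.001,"dz": -0.0003,"wx": 0,"wy": 0,"wz": 0,"gripper": 1},{"dx": -0.0019,"dy": 0.0014,"dz": -0.0004,"wx": 0,"wy": 0,"wz": 0,"gripper": 1},{"dx": -0.0024,"dy": 0.0017,"dz": -0.0005,"wx": 0,"wy": 0,"wz": 0,"gripper": 1},{"dx": -0.0029,"dy": 0.0021,"dz": -0.0006,"wx": 0,"wy": 0,"wz": 0,"gripper": 1},{"dx": -0.0034,"dy": 0.0025,"dz": -0.0008,"wx": 0,"wy": 0,"wz": 0,"gripper": 1},{"dx": -0.0039,"dy": 0.0029,"dz": -0.0009,"wx": 0,"wy": 0,"wz": 0,"gripper": 1},{"dx": -0.0039,"dy": 0.0029,"dz": -0.0009,"wx": 0,"wy": 0,"wz": 0,"gripper": 1},{"dx": -0.0039,"dy": 0.0029,"dz": -0.0009,"wx": 0,"wy": 0,"wz": 0,"gripper": 1}])

```text
clock: 7.3
position: [670.5, 16.2, 92.1]
ee_rot: [-0.542, 0.578, 0.415, 0.447]
contact_force: [6.1, -3.5, -10.6]
gripper_width: 11.7
```

Run:
```python
from h import *
step([0.01,.02,.04,0.06,.08,.1])
```

```text
clk 7.3 centre [-0.    0.07] rad 100.06 arm 0.046 Fr -0.05 Ft -12.79 Fy -3.7 w 11.7 F [  6.1  -3.5 -10.6]
0.01 [-0.71  0.65 -0.31] mm
0.02 [-1.47  1.26 -0.51] mm
0.04 [-2.99  2.5  -0.91] mm
0.06 [-4.48  3.77 -1.3 ] mm
0.08 [-5.95  5.07 -1.69] mm
0.1 [-7.39  6.41 -2.07] mm
w [-0.06  0.23  0.32]
```

Run:
```python
from h import *
look('w5')
```

```text
210 307 344 38 depth(14mm) 146
240 307 344 38 depth(14mm) 146
270 308 344 37 depth(14mm) 150
300 308 344 37 depth(14mm) 150
330 304 343 36 depth(14mm) 154
360 288 343 51 depth(14mm) 109
390 305 343 36 depth(14mm) 154
TCP proj [326.4 319.4] grasp [326.5 345.3]
104 [array([319.5, 432.5]), array([319.6, 339.8]), array([319.5, 195.9])]
108 [array([319.2, 438.4]), array([319.4, 343.2]), array([319.2, 195.3])]
112 [array([319. , 444.5]), array([319.1, 346.8]), array([319. , 194.7])]
[670.46646683  16.16691456  92.09596962] 11.703691438499442 [  6.11305013  -3.53228734 -10.64868921] 7.3
```

View pics/w5.png

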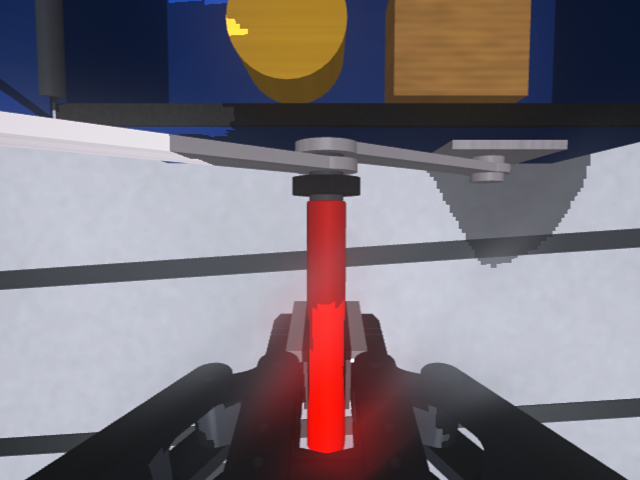

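Request:
arm_command(rows=[{"dx": -0.0015,"dy": 0.0013,"dz": -0.0005,"wx": 0,"wy": 0,"wz": 0,"gripper": 1},{"dx": -0.0022,"dy": 0.0019,"dz": -0.0007,"wx": 0,"wy": 0,"wz": 0,"gripper": 1},{"dx": -0.003,"dy": 0.0025,"dz": -0.0009,"wx": 0,"wy": 0,"wz": 0,"gripper": 1},{"dx": -0.0037,"dy": 0.0031,"dz": -0.0011,"wx": 0,"wy": 0,"wz": 0,"gripper": 1},{"dx": -0.0045,"dy": 0.0038,"dz": -0.0013,"wx": 0,"wy": 0,"wz": 0,"gripper": 1},{"dx": -0.0052,"dy": 0.0044,"dz": -0.0015,"wx": 0,"wy": 0,"wz": 0,"gripper": 1},{"dx": -0.006,"dy": 0.0051,"dz": -0.0017,"wx": 0,"wy": 0,"wz": 0,"gripper": 1},{"dx": -0.006,"dy": 0.0051,"dz": -0.0017,"wx": 0,"wy": 0,"wz": 0,"gripper": 1}])

```text
clock: 8.15
position: [666.4, 16.4, 97.7]
ee_rot: [-0.543, 0.577, 0.415, 0.448]
contact_force: [4.5, -2.3, -7.9]
gripper_width: 12.1
```

Run:
```python
from h import *
step([0.01,.02,.04,0.06,.08,.1])
```

```text
clk 8.15 centre [-0.41  0.78] rad 100.26 arm 0.106 Fr -0.35 Ft -9.61 Fy -2.5 w 12.1 F [ 4.5 -2.3 -7.9]
0.01 [-0.54  0.85 -0.26] mm
0.02 [-1.28  1.5  -0.45] mm
0.04 [-2.72  2.83 -0.83] mm
0.06 [-4.14  4.19 -1.2 ] mm
0.08 [-5.53  5.58 -1.57] mm
0.1 [-6.9   7.   -1.92] mm
w [-0.06  0.29  0.44]
```

Request:
arm_command(rows=[{"dx": -0.0013,"dy": 0.0014,"dz": -0.0004,"wx": 0,"wy": 0,"wz": 0.1,"gripper": 1},{"dx": -0.002,"dy": 0.0021,"dz": -0.0006,"wx": 0,"wy": 0.1,"wz": 0.1,"gripper": 1},{"dx": -0.0027,"dy": 0.0028,"dz": -0.0008,"wx": 0,"wy": 0.1,"wz": 0.2,"gripper": 1},{"dx": -0.0034,"dy": 0.0035,"dz": -0.001,"wx": 0,"wy": 0.1,"wz": 0.2,"gripper": 1},{"dx": -0.0041,"dy": 0.0042,"dz": -0.0012,"wx": 0,"wy": 0.2,"wz": 0.3,"gripper": 1},{"dx": -0.0048,"dy": 0.0049,"dz": -0.0014,"wx": 0,"wy": 0.2,"wz": 0.3,"gripper": 1},{"dx": -0.0055,"dy": 0.0056,"dz": -0.0016,"wx": 0,"wy": 0.2,"wz": 0.3,"gripper": 1},{"dx": -0.0062,"dy": 0.0063,"dz": -0.0017,"wx": 0,"wy": 0.2,"wz": 0.3,"gripper": 1}])

```text
clock: 8.95
position: [661.5, 16.8, 103.3]
ee_rot: [-0.542, 0.578, 0.415, 0.447]
contact_force: [5.8, -2.9, -6.6]
gripper_width: 11.9
```

Run:
```python
from h import *
step([0.01,.02,.04,0.06,.08,.1,.12])
```

```text
clk 8.95 centre [-1.22  2.07] rad 100.15 arm 0.166 Fr 0.94 Ft -9.56 Fy -3.1 w 11.9 F [ 5.8 -2.9 -6.6]
0.01 [-0.57  0.8  -0.25] mm
0.02 [-1.26  1.5  -0.43] mm
0.04 [-2.62  2.92 -0.79] mm
0.06 [-3.95  4.37 -1.15] mm
0.08 [-5.26  5.85 -1.49] mm
0.1 [-6.53  7.35 -1.83] mm
0.12 [-7.78  8.88 -2.16] mm
w [-0.06  0.14  0.28]
```

Request:
arm_command(rows=[{"dx": -0.0013,"dy": 0.0015,"dz": -0.0004,"wx": 0,"wy": 0,"wz": 0.1,"gripper": 1},{"dx": -0.0022,"dy": 0.0024,"dz": -0.0007,"wx": 0,"wy": 0.1,"wz": 0.1,"gripper": 1},{"dx": -0.0031,"dy": 0.0034,"dz": -0.001,"wx": 0,"wy": 0.1,"wz": 0.2,"gripper": 1},{"dx": -0.004,"dy": 0.0044,"dz": -0.0012,"wx": 0,"wy": 0.1,"wz": 0.2,"gripper": 1},{"dx": -0.0048,"dy": 0.0053,"dz": -0.0014,"wx": 0,"wy": 0.1,"wz": 0.2,"gripper": 1},{"dx": -0.0057,"dy": 0.0063,"dz": -0.0016,"wx": 0,"wy": 0.1,"wz": 0.2,"gripper": 1},{"dx": -0.0065,"dy": 0.0073,"dz": -0.0018,"wx": 0,"wy": 0.1,"wz": 0.2,"gripper": 1},{"dx": -0.0074,"dy": 0.0083,"dz": -0.002,"wx": 0,"wy": 0.1,"wz": 0.2,"gripper": 1}])

```text
clock: 9.75
position: [654.6, 17.2, 110.4]
ee_rot: [-0.542, 0.579, 0.415, 0.446]
contact_force: [4.6, -2.7, -5.1]
gripper_width: 11.9
```

Run:
```python
from h import *
step([0.01,.02,.04,0.06,.08,.1,.12])
```

```text
clk 9.75 centre [-2.    3.25] rad 100.22 arm 0.251 Fr 0.48 Ft -7.67 Fy -2.9 w 11.9 F [ 4.6 -2.7 -5.1]
0.01 [-0.47  0.9  -0.17] mm
0.02 [-1.1   1.66 -0.34] mm
0.04 [-2.33  3.19 -0.67] mm
0.06 [-3.54  4.76 -0.99] mm
0.08 [-4.71  6.34 -1.3 ] mm
0.1 [-5.86  7.95 -1.61] mm
0.12 [-6.97  9.59 -1.91] mm
w [-0.07  0.08  0.22]
```

Request:
arm_command(rows=[{"dx": -0.001,"dy": 0.0016,"dz": -0.0003,"wx": 0,"wy": 0,"wz": 0.1,"gripper": 1},{"dx": -0.0018,"dy": 0.0026,"dz": -0.0005,"wx": 0,"wy": 0,"wz": 0.1,"gripper": 1},{"dx": -0.0026,"dy": 0.0036,"dz": -0.0007,"wx": 0,"wy": 0,"wz": 0.2,"gripper": 1},{"dx": -0.0034,"dy": 0.0046,"dz": -0.001,"wx": 0,"wy": 0,"wz": 0.2,"gripper": 1},{"dx": -0.0042,"dy": 0.0057,"dz": -0.0012,"wx": 0,"wy": 0,"wz": 0.2,"gripper": 1},{"dx": -0.005,"dy": 0.0068,"dz": -0.0014,"wx": 0,"wy": 0,"wz": 0.2,"gripper": 1},{"dx": -0.0058,"dy": 0.0079,"dz": -0.0016,"wx": 0,"wy": 0,"wz": 0.2,"gripper": 1},{"dx": -0.0065,"dy": 0.0089,"dz": -0.0018,"wx": 0,"wy": 0,"wz": 0.2,"gripper": 1}])

```text
clock: 10.55
position: [647.2, 17.7, 116.9]
ee_rot: [-0.542, 0.579, 0.415, 0.446]
contact_force: [4.4, -2.6, -5.7]
gripper_width: 12.3
```

```bash
sed -i 's#c/2.0\]#c/5.0]#' h.py
python3 - <<'E'
from h import *
step([0.01,.02,.04,0.06,.08,.1,.12])
E
```

```text
clk 10.55 centre [-2.84  4.37] rad 100.21 arm 0.337 Fr -0.83 Ft -7.88 Fy -2.8 w 12.3 F [ 4.4 -2.6 -5.7]
0.01 [-0.39  0.93 -0.18] mm
0.02 [-0.95  1.74 -0.33] mm
0.04 [-2.06  3.39 -0.63] mm
0.06 [-3.13  5.05 -0.91] mm
0.08 [-4.17  6.74 -1.19] mm
0.1 [-5.18  8.44 -1.46] mm
0.12 [-6.15 10.17 -1.71] mm
w [-0.07  0.13  0.17]
```

Request:
arm_command(rows=[{"dx": -0.001,"dy": 0.0018,"dz": -0.0003,"wx": 0,"wy": 0,"wz": 0.1,"gripper": 1},{"dx": -0.0018,"dy": 0.003,"dz": -0.0005,"wx": 0,"wy": 0,"wz": 0.1,"gripper": 1},{"dx": -0.0026,"dy": 0.0042,"dz": -0.0007,"wx": 0,"wy": 0,"wz": 0.1,"gripper": 1},{"dx": -0.0033,"dy": 0.0054,"dz": -0.0009,"wx": 0,"wy": 0,"wz": 0.1,"gripper": 1},{"dx": -0.0041,"dy": 0.0066,"dz": -0.0011,"wx": 0,"wy": 0,"wz": 0.1,"gripper": 1},{"dx": -0.0048,"dy": 0.0078,"dz": -0.0013,"wx": 0,"wy": 0,"wz": 0.1,"gripper": 1},{"dx": -0.0055,"dy": 0.009,"dz": -0.0015,"wx": 0,"wy": 0,"wz": 0.1,"gripper": 1},{"dx": -0.0061,"dy": 0.0102,"dz": -0.0017,"wx": 0,"wy": 0,"wz": 0.1,"gripper": 1}])

```text
clock: 11.35
position: [637.8, 18.4, 123.4]
ee_rot: [-0.542, 0.578, 0.415, 0.447]
contact_force: [4.6, -3.0, -6.2]
gripper_width: 11.9
```

Run:
```python
from h import *
step([0.01,.02,.04,0.06,.08,.1,.12])
```

```text
clk 11.35 centre [-2.98  4.57] rad 100.43 arm 0.448 Fr -1.99 Ft -8.2 Fy -3.2 w 11.9 F [ 4.6 -3.  -6.2]
0.01 [-0.1   1.08 -0.13] mm
0.02 [-0.58  1.95 -0.25] mm
0.04 [-1.5   3.71 -0.5 ] mm
0.06 [-2.39  5.49 -0.73] mm
0.08 [-3.24  7.28 -0.96] mm
0.1 [-4.06  9.09 -1.18] mm
0.12 [-4.84 10.92 -1.39] mm
w [-0.07  0.16  0.19]
```

Request:
arm_command(rows=[{"dx": -0.0005,"dy": 0.0018,"dz": -0.0002,"wx": 0,"wy": 0,"wz": 0.1,"gripper": 1},{"dx": -0.001,"dy": 0.0028,"dz": -0.0004,"wx": 0,"wy": 0,"wz": 0.1,"gripper": 1},{"dx": -0.0015,"dy": 0.0037,"dz": -0.0005,"wx": 0,"wy": 0,"wz": 0.1,"gripper": 1},{"dx": -0.0021,"dy": 0.005,"dz": -0.0007,"wx": 0,"wy": 0,"wz": 0.1,"gripper": 1},{"dx": -0.0027,"dy": 0.0062,"dz": -0.0008,"wx": 0,"wy": 0,"wz": 0.1,"gripper": 1},{"dx": -0.0033,"dy": 0.0075,"dz": -0.001,"wx": 0,"wy": 0,"wz": 0.1,"gripper": 1},{"dx": -0.0039,"dy": 0.0088,"dz": -0.0012,"wx": 0,"wy": 0,"wz": 0.1,"gripper": 1},{"dx": -0.0044,"dy": 0.01,"dz": -0.0013,"wx": 0,"wy": 0,"wz": 0.1,"gripper": 1}])

```text
clock: 12.15
position: [628.5, 19.0, 128.4]
ee_rot: [-0.542, 0.578, 0.415, 0.447]
contact_force: [6.2, -3.1, -6.1]
gripper_width: 12.0
```

Run:
```python
from h import *
step([0.01,.02,.04,0.06,.08,.1,.12])
look('w6')
```

```text
clk 12.15 centre [-3.18  4.82] rad 100.53 arm 0.551 Fr -2.04 Ft -9.31 Fy -3.3 w 12.0 F [ 6.2 -3.1 -6.1]
0.01 [ 0.1   1.13 -0.09] mm
0.02 [-0.29  2.05 -0.19] mm
0.04 [-1.03  3.89 -0.38] mm
0.06 [-1.74  5.76 -0.57] mm
0.08 [-2.41  7.63 -0.75] mm
0.1 [-3.04  9.52 -0.92] mm
0.12 [-3.64 11.42 -1.08] mm
w [-0.07  0.18  0.2 ]
210 308 344 37 depth(14mm) 150
240 308 344 37 depth(14mm) 150
270 319 343 22 depth(14mm) 252
300 309 343 35 depth(14mm) 159
330 306 343 38 depth(14mm) 146
360 290 342 45 depth(14mm) 123
390 309 343 35 depth(14mm) 159
TCP proj [326.4 319.4] grasp [326.5 345.3]
104 [array([232.4, 390.9]), array([231.3, 315.8]), array([229.5, 200.1])]
108 [array([230.3, 394.6]), array([229.2, 318. ]), array([227.3, 199.7])]
112 [array([228.2, 398.6]), array([227. , 320.2]), array([225. , 199.3])]
[628.50665409  19.01318256 128.43903489] 11.96595931250997 [ 6.1582412  -3.05787303 -6.06340288] 12.15
```

View pics/w6.png

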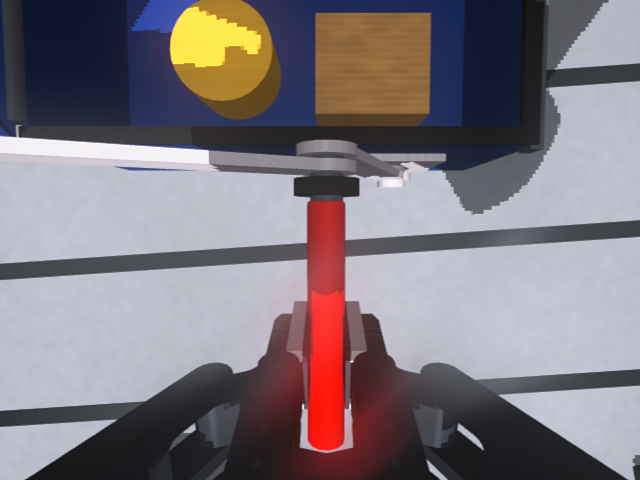

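Request:
arm_command(rows=[{"dx": -0.0002,"dy": 0.0018,"dz": -0.0002,"wx": 0,"wy": 0,"wz": 0.1,"gripper": 1},{"dx": -0.0006,"dy": 0.0029,"dz": -0.0003,"wx": 0,"wy": 0,"wz": 0.1,"gripper": 1},{"dx": -0.0011,"dy": 0.0041,"dz": -0.0004,"wx": 0,"wy": 0,"wz": 0.1,"gripper": 1},{"dx": -0.0016,"dy": 0.0053,"dz": -0.0005,"wx": 0,"wy": 0,"wz": 0.1,"gripper": 1},{"dx": -0.0021,"dy": 0.0066,"dz": -0.0006,"wx": 0,"wy": 0,"wz": 0.1,"gripper": 1},{"dx": -0.0026,"dy": 0.0079,"dz": -0.0008,"wx": 0,"wy": 0,"wz": 0.1,"gripper": 1},{"dx": -0.003,"dy": 0.0092,"dz": -0.0009,"wx": 0,"wy": 0,"wz": 0.1,"gripper": 1},{"dx": -0.0034,"dy": 0.0104,"dz": -0.001,"wx": 0,"wy": 0,"wz": 0.1,"gripper": 1}])

```text
clock: 13.0
position: [618.5, 19.7, 132.5]
ee_rot: [-0.542, 0.578, 0.415, 0.447]
contact_force: [6.0, -3.4, -5.0]
gripper_width: 11.9
```

Run:
```python
from h import *
step([0.01,.02,.04,0.06,.08,.1,.12])
```

```text
clk 13.0 centre [-3.37  5.07] rad 100.6 arm 0.656 Fr -2.05 Ft -8.54 Fy -3.6 w 11.9 F [ 6.  -3.4 -5. ]
0.01 [ 0.29  1.14 -0.09] mm
0.02 [ 0.    2.09 -0.16] mm
0.04 [-0.55  4.01 -0.31] mm
0.06 [-1.06  5.94 -0.45] mm
0.08 [-1.54  7.88 -0.57] mm
0.1 [-1.98  9.82 -0.69] mm
0.12 [-2.39 11.78 -0.8 ] mm
w [-0.06  0.21  0.21]
```

Request:
arm_command(rows=[{"dx": 0.0002,"dy": 0.0018,"dz": -0.0001,"wx": 0,"wy": 0,"wz": 0.1,"gripper": 1},{"dx": 0,"dy": 0.0029,"dz": -0.0002,"wx": 0,"wy": 0,"wz": 0.1,"gripper": 1},{"dx": -0.0003,"dy": 0.0041,"dz": -0.0003,"wx": 0,"wy": 0,"wz": 0.1,"gripper": 1},{"dx": -0.0006,"dy": 0.0053,"dz": -0.0004,"wx": 0,"wy": 0,"wz": 0.1,"gripper": 1},{"dx": -0.001,"dy": 0.0066,"dz": -0.0005,"wx": 0,"wy": 0,"wz": 0.1,"gripper": 1},{"dx": -0.0013,"dy": 0.0079,"dz": -0.0006,"wx": 0,"wy": 0,"wz": 0.1,"gripper": 1},{"dx": -0.0016,"dy": 0.0092,"dz": -0.0007,"wx": 0,"wy": 0,"wz": 0.1,"gripper": 1},{"dx": -0.0019,"dy": 0.0106,"dz": -0.0008,"wx": 0,"wy": 0,"wz": 0.1,"gripper": 1}])

```text
clock: 13.8
position: [608.7, 20.4, 135.2]
ee_rot: [-0.542, 0.578, 0.415, 0.447]
contact_force: [6.1, -1.7, -2.4]
gripper_width: 11.7
```

Run:
```python
from h import *
step([0.01,.02,.04,0.06,.08,.1,.12])
```

```text
clk 13.8 centre [-3.58  5.3 ] rad 100.41 arm 0.754 Fr -0.34 Ft -7.81 Fy -1.9 w 11.7 F [ 6.1 -1.7 -2.4]
0.01 [ 0.21  1.07 -0.09] mm
0.02 [ 0.01  2.04 -0.14] mm
0.04 [-0.36  4.01 -0.24] mm
0.06 [-0.69  5.98 -0.33] mm
0.08 [-0.98  7.96 -0.4 ] mm
0.1 [-1.23  9.94 -0.47] mm
0.12 [-1.45 11.93 -0.53] mm
w [-0.06  0.24  0.25]
```

Run:
```python
from bench import get_image
import cv2
d=get_image("side");cv2.imwrite("pics/s2.png",cv2.resize(d["img"][130:340,280:480,::-1],None,fx=2.8,fy=2.8))
```

```text
(no output)
```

View pics/s2.png

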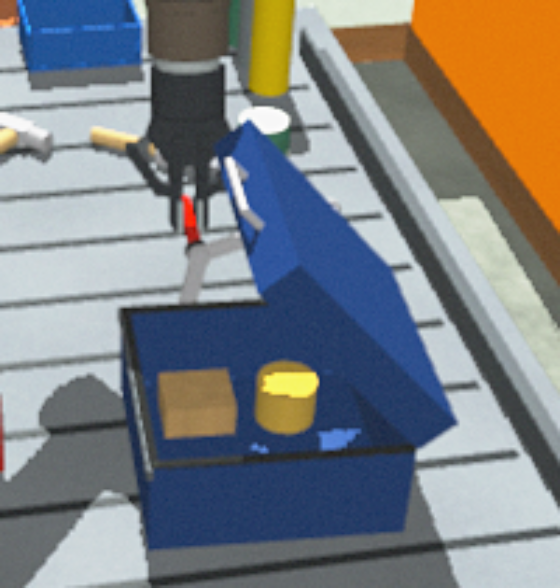

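The lid is coming down evenly, at about 50 degrees, and the gripper is clear of it at (185,130) in the crop.

Request:
arm_command(rows=[{"dx": 0.0001,"dy": 0.0018,"dz": -0.0001,"wx": 0,"wy": 0,"wz": 0.1,"gripper": 1},{"dx": -0.0001,"dy": 0.003,"dz": -0.0002,"wx": 0,"wy": 0,"wz": 0.1,"gripper": 1},{"dx": -0.0004,"dy": 0.0042,"dz": -0.0003,"wx": 0,"wy": 0,"wz": 0.1,"gripper": 1},{"dx": -0.0006,"dy": 0.0054,"dz": -0.0003,"wx": 0,"wy": 0,"wz": 0.1,"gripper": 1},{"dx": -0.0008,"dy": 0.0066,"dz": -0.0004,"wx": 0,"wy": 0,"wz": 0.1,"gripper": 1},{"dx": -0.001,"dy": 0.0078,"dz": -0.0004,"wx": 0,"wy": 0,"wz": 0.1,"gripper": 1},{"dx": -0.0011,"dy": 0.009,"dz": -0.0005,"wx": 0,"wy": 0,"wz": 0.1,"gripper": 1},{"dx": -0.0012,"dy": 0.01,"dz": -0.0005,"wx": 0,"wy": 0,"wz": 0.1,"gripper": 1}])

```text
clock: 14.65
position: [599.1, 21.1, 136.9]
ee_rot: [-0.542, 0.578, 0.416, 0.447]
contact_force: [5.1, -1.3, -1.2]
gripper_width: 11.6
```

Run:
```python
from h import *
step([0,0.01,.02,.04,0.06,.08,.1,.12])
```

```text
clk 14.65 centre [-3.72  5.46] rad 100.31 arm 0.85 Fr 0.02 Ft -6.57 Fy -1.5 w 11.6 F [ 5.1 -1.3 -1.2]
0 [ 0.34  0.04 -0.07] mm
0.01 [ 0.22  1.03 -0.1 ] mm
0.02 [ 0.11  2.03 -0.13] mm
0.04 [-0.07  4.02 -0.18] mm
0.06 [-0.22  6.01 -0.21] mm
0.08 [-0.32  8.01 -0.24] mm
0.1 [-0.39 10.01 -0.26] mm
0.12 [-0.42 12.01 -0.27] mm
w [-0.06  0.27  0.24]
```

Request:
arm_command(rows=[{"dx": 0,"dy": 0.0017,"dz": -0.0001,"wx": 0,"wy": 0,"wz": 0.1,"gripper": 1},{"dx": -0.0001,"dy": 0.0029,"dz": -0.0001,"wx": 0,"wy": 0.1,"wz": 0.1,"gripper": 1},{"dx": -0.0002,"dy": 0.0041,"dz": -0.0002,"wx": 0,"wy": 0.1,"wz": 0.1,"gripper": 1},{"dx": -0.0003,"dy": 0.0053,"dz": -0.0002,"wx": 0,"wy": 0.1,"wz": 0.1,"gripper": 1},{"dx": -0.0004,"dy": 0.0065,"dz": -0.0002,"wx": 0,"wy": 0.1,"wz": 0.1,"gripper": 1},{"dx": -0.0005,"dy": 0.0077,"dz": -0.0002,"wx": 0,"wy": 0.1,"wz": 0.1,"gripper": 1},{"dx": -0.0005,"dy": 0.0089,"dz": -0.0003,"wx": 0,"wy": 0.1,"wz": 0.1,"gripper": 1},{"dx": -0.0006,"dy": 0.01,"dz": -0.0003,"wx": 0,"wy": 0.1,"wz": 0.1,"gripper": 1}])

```text
clock: 15.45
position: [589.5, 21.7, 137.8]
ee_rot: [-0.542, 0.578, 0.415, 0.447]
contact_force: [4.0, -1.5, 0.4]
gripper_width: 12.2
```

Run:
```python
from h import *
step([0,0.01,.02,.04,0.06,.08,.1,.12])
```

```text
clk 15.45 centre [-3.89  5.64] rad 100.29 arm 0.945 Fr 0.97 Ft -5.43 Fy -1.7 w 12.2 F [ 4.  -1.5  0.4]
0 [ 0.31  0.01 -0.05] mm
0.01 [ 0.28  1.01 -0.06] mm
0.02 [ 0.27  2.01 -0.06] mm
0.04 [ 0.27  4.01 -0.06] mm
0.06 [ 0.31  6.01 -0.05] mm
0.08 [ 0.38  8.01 -0.03] mm
0.1 [ 0.5 10.  -0. ] mm
0.12 [ 0.65 12.    0.04] mm
w [-0.06  0.19  0.21]
```

Request:
arm_command(rows=[{"dx": -0.0001,"dy": 0.0016,"dz": 0,"wx": 0,"wy": 0,"wz": 0.1,"gripper": 1},{"dx": -0.0001,"dy": 0.0028,"dz": 0,"wx": 0,"wy": 0.1,"wz": 0.1,"gripper": 1},{"dx": -0.0001,"dy": 0.004,"dz": 0,"wx": 0,"wy": 0.1,"wz": 0.1,"gripper": 1},{"dx": -0.0001,"dy": 0.0052,"dz": 0,"wx": 0,"wy": 0.1,"wz": 0.1,"gripper": 1},{"dx": -0.0001,"dy": 0.0064,"dz": 0,"wx": 0,"wy": 0.1,"wz": 0.1,"gripper": 1},{"dx": 0,"dy": 0.0076,"dz": 0,"wx": 0,"wy": 0.1,"wz": 0.1,"gripper": 1},{"dx": 0,"dy": 0.0088,"dz": 0,"wx": 0,"wy": 0.1,"wz": 0.1,"gripper": 1},{"dx": 0.0001,"dy": 0.01,"dz": 0,"wx": 0,"wy": 0.1,"wz": 0.1,"gripper": 1}])

```text
clock: 16.25
position: [579.7, 22.4, 137.7]
ee_rot: [-0.542, 0.579, 0.415, 0.446]
contact_force: [2.9, -1.5, 1.4]
gripper_width: 11.7
```

Run:
```python
from h import *
step([0,0.01,.02,.04,0.06,.08,.1,.12])
```

```text
clk 16.25 centre [-4.05  5.8 ] rad 100.27 arm 1.041 Fr 1.5 Ft -4.41 Fy -1.7 w 11.7 F [ 2.9 -1.5  1.4]
0 [ 0.29 -0.02 -0.06] mm
0.01 [ 0.36  0.98 -0.04] mm
0.02 [ 0.44  1.98 -0.02] mm
0.04 [0.63 3.97 0.03] mm
0.06 [0.85 5.95 0.09] mm
0.08 [1.12 7.93 0.16] mm
0.1 [1.42 9.91 0.24] mm
0.12 [ 1.76 11.88  0.33] mm
w [-0.05  0.09  0.15]
```

Request:
arm_command(rows=[{"dx": -0.0002,"dy": 0.0015,"dz": 0,"wx": 0,"wy": 0,"wz": 0.1,"gripper": 1},{"dx": -0.0001,"dy": 0.0027,"dz": 0,"wx": 0,"wy": 0,"wz": 0.1,"gripper": 1},{"dx": 0.0001,"dy": 0.0039,"dz": 0,"wx": 0,"wy": 0,"wz": 0.1,"gripper": 1},{"dx": 0.0002,"dy": 0.0051,"dz": 0,"wx": 0,"wy": 0,"wz": 0.1,"gripper": 1},{"dx": 0.0004,"dy": 0.0063,"dz": 0.0001,"wx": 0,"wy": 0,"wz": 0.1,"gripper": 1},{"dx": 0.0005,"dy": 0.0075,"dz": 0.0001,"wx": 0,"wy": 0,"wz": 0.1,"gripper": 1},{"dx": 0.0007,"dy": 0.0087,"dz": 0.0002,"wx": 0,"wy": 0,"wz": 0.1,"gripper": 1},{"dx": 0.0009,"dy": 0.0099,"dz": 0.0002,"wx": 0,"wy": 0,"wz": 0.1,"gripper": 1}])

```text
clock: 17.05
position: [570.0, 23.0, 136.8]
ee_rot: [-0.541, 0.579, 0.415, 0.446]
contact_force: [1.2, -0.7, 0.5]
gripper_width: 11.8
```

Run:
```python
from h import *
step([0,0.01,.02,.04,0.06,.08,.1,.12])
```

```text
clk 17.05 centre [-4.18  5.92] rad 100.38 arm 1.137 Fr 0.43 Ft -2.71 Fy -0.9 w 11.8 F [ 1.2 -0.7  0.5]
0 [ 0.4  -0.06 -0.03] mm
0.01 [0.56 0.92 0.01] mm
0.02 [0.73 1.91 0.06] mm
0.04 [1.1  3.87 0.16] mm
0.06 [1.51 5.82 0.27] mm
0.08 [1.96 7.77 0.38] mm
0.1 [2.45 9.71 0.51] mm
0.12 [ 2.97 11.63  0.65] mm
w [-0.05  0.1   0.09]
```

Request:
arm_command(rows=[{"dx": 0.0002,"dy": 0.0012,"dz": 0,"wx": 0,"wy": 0,"wz": 0,"gripper": 1},{"dx": 0.0004,"dy": 0.0024,"dz": 0.0001,"wx": 0,"wy": 0,"wz": 0,"gripper": 1},{"dx": 0.0006,"dy": 0.0036,"dz": 0.0001,"wx": 0,"wy": 0,"wz": 0,"gripper": 1},{"dx": 0.0009,"dy": 0.0048,"dz": 0.0002,"wx": 0,"wy": 0,"wz": 0,"gripper": 1},{"dx": 0.0011,"dy": 0.0059,"dz": 0.0002,"wx": 0,"wy": 0,"wz": 0,"gripper": 1},{"dx": 0.0013,"dy": 0.007,"dz": 0.0003,"wx": 0,"wy": 0,"wz": 0,"gripper": 1},{"dx": 0.0016,"dy": 0.0081,"dz": 0.0003,"wx": 0,"wy": 0,"wz": 0,"gripper": 1},{"dx": 0.0019,"dy": 0.0092,"dz": 0.0004,"wx": 0,"wy": 0,"wz": 0,"gripper": 1}])

```text
clock: 17.85
position: [560.7, 23.6, 134.8]
ee_rot: [-0.541, 0.579, 0.415, 0.446]
contact_force: [-1.4, 1.8, 2.1]
gripper_width: 11.5
```

Run:
```python
from h import *
step([0,0.01,.02,.04,0.06,.08,.1,.12])
```

```text
clk 17.85 centre [-4.33  6.05] rad 100.22 arm 1.231 Fr 2.44 Ft -0.46 Fy 1.6 w 11.5 F [-1.4  1.8  2.1]
0 [ 0.23 -0.06 -0.02] mm
0.01 [0.48 0.91 0.05] mm
0.02 [0.74 1.87 0.12] mm
0.04 [1.29 3.79 0.26] mm
0.06 [1.87 5.7  0.42] mm
0.08 [2.49 7.59 0.58] mm
0.1 [3.15 9.47 0.76] mm
0.12 [ 3.85 11.34  0.94] mm
w [-0.05  0.11  0.1 ]
```

Request:
arm_command(rows=[{"dx": -0.0002,"dy": 0.001,"dz": 0,"wx": 0,"wy": 0,"wz": 0,"gripper": 1},{"dx": 0.0,"dy": 0.002,"dz": 0.0001,"wx": 0,"wy": 0,"wz": 0,"gripper": 1},{"dx": 0.0003,"dy": 0.003,"dz": 0.0002,"wx": 0,"wy": 0,"wz": 0,"gripper": 1},{"dx": 0.0006,"dy": 0.004,"dz": 0.0003,"wx": 0,"wy": 0,"wz": 0,"gripper": 1},{"dx": 0.0009,"dy": 0.005,"dz": 0.0003,"wx": 0,"wy": 0,"wz": 0,"gripper": 1},{"dx": 0.0012,"dy": 0.006,"dz": 0.0004,"wx": 0,"wy": 0,"wz": 0,"gripper": 1},{"dx": 0.0015,"dy": 0.0069,"dz": 0.0005,"wx": 0,"wy": 0,"wz": 0,"gripper": 1},{"dx": 0.0018,"dy": 0.0077,"dz": 0.0006,"wx": 0,"wy": 0,"wz": 0,"gripper": 1}])

```text
clock: 18.65
position: [551.7, 24.2, 132.2]
ee_rot: [-0.541, 0.58, 0.416, 0.445]
contact_force: [-3.0, 3.1, -0.5]
gripper_width: 11.7
```

Run:
```python
from h import *
step([0,0.01,.02,.04,0.06,.08,.1,.12])
from bench import get_image
d=get_image("side");cv2.imwrite("pics/s3.png",cv2.resize(d["img"][130:340,280:480,::-1],None,fx=2.8,fy=2.8))
```

```text
clk 18.65 centre [-4.43  6.13] rad 100.39 arm 1.324 Fr 0.51 Ft 1.78 Fy 2.9 w 11.7 F [-3.   3.1 -0.5]
0 [ 0.37 -0.14  0.04] mm
0.01 [0.71 0.8  0.13] mm
0.02 [1.06 1.73 0.22] mm
0.04 [1.78 3.59 0.41] mm
0.06 [2.54 5.43 0.61] mm
0.08 [3.33 7.25 0.82] mm
0.1 [4.16 9.06 1.04] mm
0.12 [ 5.03 10.85  1.27] mm
w [-0.05  0.08 -0.06]
```

View pics/s3.png

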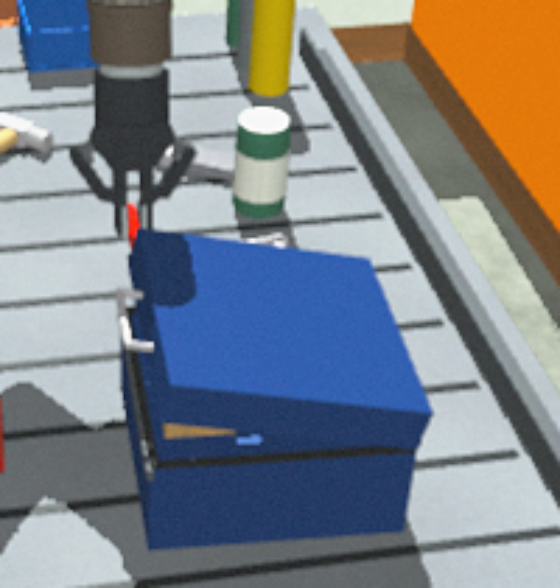

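Request:
arm_command(rows=[{"dx": 0.0,"dy": 0.0005,"dz": 0,"wx": 0,"wy": 0,"wz": 0,"gripper": 1},{"dx": 0.0003,"dy": 0.0013,"dz": 0.0001,"wx": 0,"wy": 0,"wz": 0,"gripper": 1},{"dx": 0.0006,"dy": 0.0021,"dz": 0.0002,"wx": 0,"wy": 0,"wz": 0,"gripper": 1},{"dx": 0.0009,"dy": 0.0029,"dz": 0.0003,"wx": 0,"wy": 0,"wz": 0,"gripper": 1},{"dx": 0.0013,"dy": 0.0036,"dz": 0.0003,"wx": 0,"wy": 0,"wz": 0,"gripper": 1},{"dx": 0.0016,"dy": 0.0043,"dz": 0.0004,"wx": 0,"wy": 0,"wz": 0,"gripper": 1},{"dx": 0.0019,"dy": 0.005,"dz": 0.0005,"wx": 0,"wy": 0,"wz": 0,"gripper": 1},{"dx": 0.0022,"dy": 0.0056,"dz": 0.0006,"wx": 0,"wy": 0,"wz": 0,"gripper": 1}])

```text
clock: 19.5
position: [542.8, 24.7, 128.2]
ee_rot: [-0.539, 0.582, 0.417, 0.444]
contact_force: [-9.0, 6.7, -1.8]
gripper_width: 11.5
```

Run:
```python
from h import *
step([0,0.01,.02,.04,0.06,.08,.1,.12])
```

```text
clk 19.5 centre [-4.52  6.2 ] rad 100.09 arm 1.421 Fr 2.29 Ft 7.91 Fy 6.5 w 11.5 F [-9.   6.7 -1.8]
0 [ 0.06 -0.04  0.09] mm
0.01 [0.49 0.86 0.2 ] mm
0.02 [0.93 1.75 0.32] mm
0.04 [1.83 3.52 0.55] mm
0.06 [2.77 5.26 0.8 ] mm
0.08 [3.74 6.99 1.05] mm
0.1 [4.75 8.7  1.31] mm
0.12 [ 5.79 10.39  1.59] mm
w [-0.08  0.05 -0.45]
```

Run:
```python
from h import *
from bench import get_image,arm
d=get_image("side");cv2.imwrite("pics/s4.png",cv2.resize(d["img"][130:340,280:480,::-1],None,fx=2.8,fy=2.8))
s=arm.read_state();print(s['position'],s['contact_force'],s['joint_vel'].round(4))
```

```text
[542.7453419   24.6499965  128.20278624] [-8.97552642  7.08513339 -1.62935762] [ 0.0002 -0.0018  0.0007 -0.0002 -0.0014  0.0024]
```

View pics/s4.png

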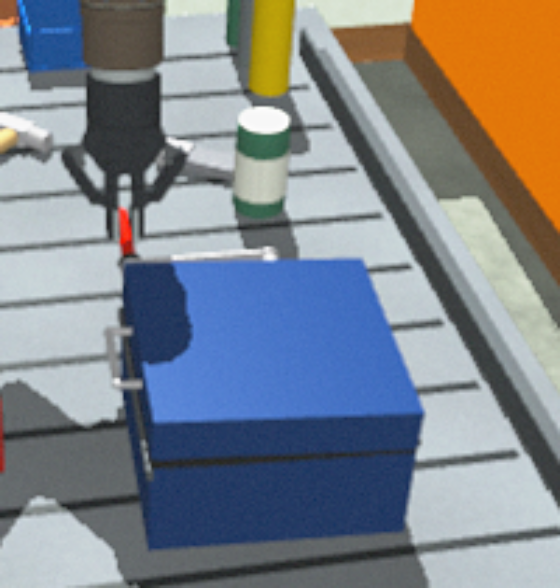

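Request:
arm_command(rows=[{"dx": -0.0013,"dy": -0.0021,"dz": -0.0003,"wx": 0,"wy": 0,"wz": 0,"gripper": 1},{"dx": -0.0012,"dy": -0.0019,"dz": -0.0003,"wx": 0,"wy": 0,"wz": 0,"gripper": 1},{"dx": -0.0011,"dy": -0.0017,"dz": -0.0003,"wx": 0,"wy": 0,"wz": 0,"gripper": 1},{"dx": -0.001,"dy": -0.0014,"dz": -0.0002,"wx": 0,"wy": 0,"wz": 0,"gripper": 1},{"dx": -0.0009,"dy": -0.0011,"dz": -0.0002,"wx": 0,"wy": 0,"wz": 0,"gripper": 1},{"dx": -0.0008,"dy": -0.0008,"dz": -0.0002,"wx": 0,"wy": 0,"wz": 0,"gripper": 1},{"dx": -0.0006,"dy": -0.0005,"dz": -0.0001,"wx": 0,"wy": 0,"wz": 0,"gripper": 1},{"dx": -0.0005,"dy": -0.0003,"dz": -0.0001,"wx": 0,"wy": 0,"wz": 0,"gripper": 1}])

```text
clock: 20.35
position: [541.1, 24.8, 127.6]
ee_rot: [-0.538, 0.583, 0.418, 0.443]
contact_force: [-5.9, 5.2, -2.8]
gripper_width: 11.5
```

Run:
```python
from h import *
step([0,0.01,.02,.04])
```

```text
clk 20.35 centre [-4.57  6.23] rad 100.24 arm 1.439 Fr 0.07 Ft 5.52 Fy 5.0 w 11.5 F [-5.9  5.2 -2.8]
0 [ 0.19 -0.11  0.1 ] mm
0.01 [0.64 0.77 0.22] mm
0.02 [1.1  1.66 0.34] mm
0.04 [2.04 3.4  0.58] mm
w [-0.07  0.04 -0.68]
```

Request:
arm_command(rows=[{"dx": -0.0003,"dy": -0.0003,"dz": 0,"wx": 0,"wy": 0,"wz": 0,"gripper": 1},{"dx": -0.0002,"dy": 0,"dz": 0,"wx": 0,"wy": 0,"wz": 0,"gripper": 1},{"dx": 0,"dy": 0.0002,"dz": 0,"wx": 0,"wy": 0,"wz": 0,"gripper": 1},{"dx": 0.0001,"dy": 0.0004,"dz": 0.0001,"wx": 0,"wy": 0,"wz": 0,"gripper": 1},{"dx": 0.0002,"dy": 0.0006,"dz": 0.0001,"wx": 0,"wy": 0,"wz": 0,"gripper": 1},{"dx": 0.0003,"dy": 0.0008,"dz": 0.0001,"wx": 0,"wy": 0,"wz": 0,"gripper": 1},{"dx": 0.0004,"dy": 0.001,"dz": 0.0002,"wx": 0,"wy": 0,"wz": 0,"gripper": 1},{"dx": 0.0004,"dy": 0.001,"dz": 0.0002,"wx": 0,"wy": 0,"wz": 0,"gripper": 1}])

```text
clock: 21.15
position: [540.8, 25.0, 127.6]
ee_rot: [-0.538, 0.583, 0.418, 0.443]
contact_force: [-0.3, -0.2, 0.3]
gripper_width: 11.8
```

Run:
```python
from h import *
step([0,0.01,.02,.04])
from bench import get_image,arm
d=get_image("side");cv2.imwrite("pics/s5.png",cv2.resize(d["img"][130:340,280:480,::-1],None,fx=2.8,fy=2.8))
```

```text
clk 21.15 centre [-4.62  6.27] rad 100.35 arm 1.441 Fr 0.14 Ft -1.27 Fy -0.4 w 11.8 F [-0.3 -0.2  0.3]
0 [ 0.32 -0.16 -0.  ] mm
0.01 [0.77 0.73 0.11] mm
0.02 [1.23 1.61 0.23] mm
0.04 [2.17 3.35 0.48] mm
w [-0.06  0.04 -0.59]
```

View pics/s5.png

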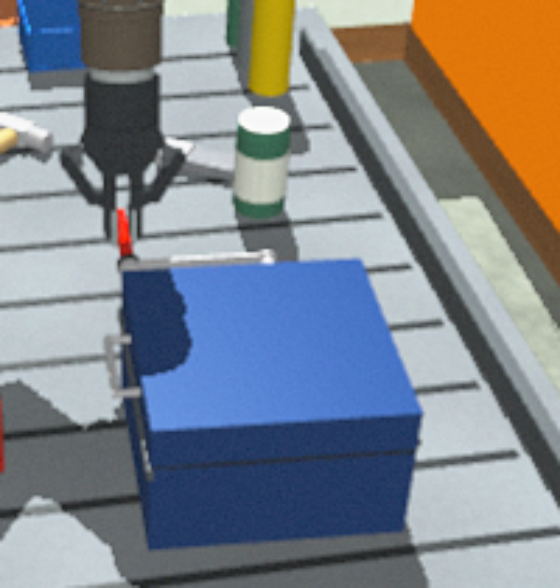

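The lid is shut and the seam line has closed. Tool force is about zero, so I'll let go.

Request:
arm_command(rows=[{"dx": 0,"dy": 0,"dz": 0,"wx": 0,"wy": 0,"wz": 0,"gripper": 0.7},{"dx": 0,"dy": 0,"dz": 0,"wx": 0,"wy": 0,"wz": 0,"gripper": 0.65},{"dx": 0,"dy": 0,"dz": 0,"wx": 0,"wy": 0,"wz": 0,"gripper": 0.6},{"dx": 0,"dy": 0,"dz": 0,"wx": 0,"wy": 0,"wz": 0,"gripper": 0.5},{"dx": 0,"dy": 0,"dz": 0,"wx": 0,"wy": 0,"wz": 0,"gripper": 0.3},{"dx": 0,"dy": 0,"dz": 0,"wx": 0,"wy": 0,"wz": 0,"gripper": 0.2},{"dx": 0,"dy": 0,"dz": 0,"wx": 0,"wy": 0,"wz": 0,"gripper": 0.2},{"dx": 0,"dy": 0,"dz": 0,"wx": 0,"wy": 0,"wz": 0,"gripper": 0.2}])

```text
clock: 22.0
position: [540.7, 24.9, 127.6]
ee_rot: [-0.538, 0.583, 0.418, 0.443]
contact_force: [-1.2, -0.3, -0.9]
gripper_width: 33.9
```

Run:
```python
from h import *
look('w7')
```

```text
210 309 344 36 depth(14mm) 154
240 309 344 36 depth(14mm) 154
270 310 343 34 depth(14mm) 163
300 310 344 35 depth(14mm) 159
330 310 344 35 depth(14mm) 159
360 310 344 35 depth(14mm) 159
390 309 344 36 depth(14mm) 154
TCP proj [326.4 319.4] grasp [326.5 345.3]
104 [array([ 42.6, 394.4]), array([ 39.1, 318.3]), array([ 33.4, 201.1])]
108 [array([ 36.5, 398.2]), array([ 32.8, 320.5]), array([ 26.8, 200.7])]
112 [array([ 30.1, 402.3]), array([ 26.2, 322.8]), array([ 20. , 200.3])]
[540.7151988   24.9390165  127.57643088] 33.87249973659558 [-1.21742338 -0.30095702 -0.85446199] 22.0
```

View pics/w7.png

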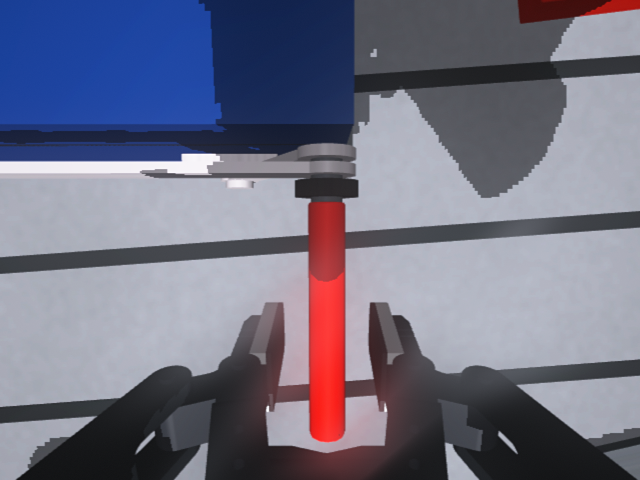

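Run:
```python
from h import *
R=goalR();
from bench import arm
s=arm.read_state()
tgt=np.array([610,-177,200])
R2=goalR(tilt=0)
Rm=Ro.from_quat(s['ee_rot'])
print(Rm.inv().apply(tgt-s['position']).round(1),(Rm.inv()*R2).as_rotvec(degrees=True).round(2))
```

```text
[ -20.   -82.8 -208.7] [ -0.14 -14.96  -0.59]
```

Request:
arm_command(rows=[{"dx": -0.02,"dy": 0,"dz": 0,"wx": 0,"wy": 0,"wz": 0,"gripper": 0.2},{"dx": -0.045,"dy": 0,"dz": 0,"wx": 0,"wy": 0,"wz": 0,"gripper": 0.2},{"dx": -0.075,"dy": 0,"dz": 0,"wx": 0,"wy": 0,"wz": 0,"gripper": 0.2},{"dx": -0.085,"dy": 0,"dz": -0.03,"wx": 0,"wy": -3,"wz": 0,"gripper": 1},{"dx": -0.08,"dy": -0.02,"dz": -0.07,"wx": 0,"wy": -6,"wz": -0.2,"gripper": 1},{"dx": -0.07,"dy": -0.04,"dz": -0.11,"wx": 0,"wy": -9,"wz": -0.4,"gripper": 1},{"dx": -0.055,"dy": -0.06,"dz": -0.15,"wx": 0,"wy": -12,"wz": -0.5,"gripper": 1},{"dx": -0.045,"dy": -0.075,"dz": -0.18,"wx": 0,"wy": -15,"wz": -0.6,"gripper": 1}])

```text
clock: 22.85
position: [605.1, -144.5, 216.8]
ee_rot: [-0.482, 0.516, 0.482, 0.518]
contact_force: [-0.4, 0.8, -0.5]
gripper_width: -0.2
```

Run:
```python
from h import *
print(rel((610,-177,165),goalR(tilt=0)))
from bench import arm;s=arm.read_state();print(s['contact_force'],s['gripper_width'])
```

```text
(array([ 0.05167889, -0.00713683, -0.03222217]), array([-0.177825  ,  0.16166412,  0.06012495]))
[-0.3588007   0.76551473 -0.47057625] -0.19687347465541502
```

Request:
arm_command(rows=[{"dx": 0.008,"dy": -0.001,"dz": -0.005,"wx": 0,"wy": 0,"wz": 0,"gripper": 1},{"dx": 0.016,"dy": -0.002,"dz": -0.01,"wx": 0,"wy": 0,"wz": 0,"gripper": 1},{"dx": 0.024,"dy": -0.003,"dz": -0.015,"wx": 0,"wy": 0,"wz": 0,"gripper": 1},{"dx": 0.032,"dy": -0.004,"dz": -0.02,"wx": 0,"wy": 0,"wz": 0,"gripper": 1},{"dx": 0.04,"dy": -0.006,"dz": -0.025,"wx": 0,"wy": 0,"wz": 0,"gripper": 1},{"dx": 0.048,"dy": -0.007,"dz": -0.03,"wx": 0,"wy": 0,"wz": 0,"gripper": 1},{"dx": 0.052,"dy": -0.007,"dz": -0.032,"wx": 0,"wy": 0,"wz": 0,"gripper": 1},{"dx": 0.052,"dy": -0.007,"dz": -0.032,"wx": 0,"wy": 0,"wz": 0,"gripper": 1}])

```text
clock: 23.65
position: [609.5, -176.7, 163.8]
ee_rot: [-0.481, 0.517, 0.483, 0.518]
contact_force: [-1.5, -0.8, -1.3]
gripper_width: 0.4
```

Run:
```python
from h import *
from bench import arm,get_image
s=arm.read_state();print(s['position'],s['contact_force'],s['joint_vel'].round(4))
d=get_image("side");cv2.imwrite("pics/s6.png",cv2.resize(d["img"][130:340,280:480,::-1],None,fx=2.8,fy=2.8))
```

```text
[ 609.47916515 -176.7436042   163.75848794] [-1.50033933 -0.83272019 -1.28500429] [ 0.0009 -0.0123  0.0156  0.0065 -0.0064 -0.0029]
```

View pics/s6.png

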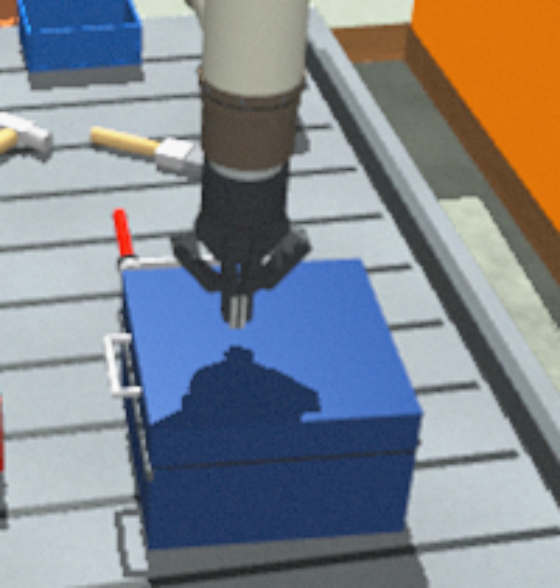

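The lid is shut with the shut fingers about 18 mm above its middle. Descending in small steps.

Request:
arm_command(rows=[{"dx": 0.002,"dy": 0,"dz": 0,"wx": 0,"wy": 0,"wz": 0,"gripper": 1},{"dx": 0.004,"dy": 0,"dz": 0,"wx": 0,"wy": 0,"wz": 0,"gripper": 1},{"dx": 0.006,"dy": 0,"dz": 0,"wx": 0,"wy": 0,"wz": 0,"gripper": 1},{"dx": 0.008,"dy": 0,"dz": 0,"wx": 0,"wy": 0,"wz": 0,"gripper": 1},{"dx": 0.01,"dy": 0,"dz": 0,"wx": 0,"wy": 0,"wz": 0,"gripper": 1},{"dx": 0.012,"dy": 0,"dz": 0,"wx": 0,"wy": 0,"wz": 0,"gripper": 1},{"dx": 0.013,"dy": 0,"dz": 0,"wx": 0,"wy": 0,"wz": 0,"gripper": 1},{"dx": 0.013,"dy": 0,"dz": 0,"wx": 0,"wy": 0,"wz": 0,"gripper": 1}])

```text
clock: 24.5
position: [609.8, -176.7, 151.2]
ee_rot: [-0.481, 0.517, 0.483, 0.518]
contact_force: [-1.5, -0.8, -1.2]
gripper_width: -0.3
```

Request:
arm_command(rows=[{"dx": 0.0003,"dy": 0,"dz": 0,"wx": 0,"wy": 0,"wz": 0,"gripper": 1},{"dx": 0.0006,"dy": 0,"dz": 0,"wx": 0,"wy": 0,"wz": 0,"gripper": 1},{"dx": 0.0009,"dy": 0,"dz": 0,"wx": 0,"wy": 0,"wz": 0,"gripper": 1},{"dx": 0.0012,"dy": 0,"dz": 0,"wx": 0,"wy": 0,"wz": 0,"gripper": 1},{"dx": 0.0015,"dy": 0,"dz": 0,"wx": 0,"wy": 0,"wz": 0,"gripper": 1},{"dx": 0.0018,"dy": 0,"dz": 0,"wx": 0,"wy": 0,"wz": 0,"gripper": 1},{"dx": 0.002,"dy": 0,"dz": 0,"wx": 0,"wy": 0,"wz": 0,"gripper": 1},{"dx": 0.002,"dy": 0,"dz": 0,"wx": 0,"wy": 0,"wz": 0,"gripper": 1}])

```text
clock: 25.3
position: [609.7, -176.7, 149.1]
ee_rot: [-0.481, 0.517, 0.483, 0.518]
contact_force: [-1.4, -0.4, -1.3]
gripper_width: -0.1
```

Request:
arm_command(rows=[{"dx": 0.0003,"dy": 0,"dz": 0,"wx": 0,"wy": 0,"wz": 0,"gripper": 1},{"dx": 0.0006,"dy": 0,"dz": 0,"wx": 0,"wy": 0,"wz": 0,"gripper": 1},{"dx": 0.0009,"dy": 0,"dz": 0,"wx": 0,"wy": 0,"wz": 0,"gripper": 1},{"dx": 0.0012,"dy": 0,"dz": 0,"wx": 0,"wy": 0,"wz": 0,"gripper": 1},{"dx": 0.0015,"dy": 0,"dz": 0,"wx": 0,"wy": 0,"wz": 0,"gripper": 1},{"dx": 0.0018,"dy": 0,"dz": 0,"wx": 0,"wy": 0,"wz": 0,"gripper": 1},{"dx": 0.002,"dy": 0,"dz": 0,"wx": 0,"wy": 0,"wz": 0,"gripper": 1},{"dx": 0.002,"dy": 0,"dz": 0,"wx": 0,"wy": 0,"wz": 0,"gripper": 1}])

```text
clock: 26.1
position: [609.7, -176.7, 147.1]
ee_rot: [-0.481, 0.517, 0.483, 0.518]
contact_force: [-1.4, 0.1, -1.0]
gripper_width: 0.2
```

Request:
arm_command(rows=[{"dx": 0.0002,"dy": 0,"dz": 0,"wx": 0,"wy": 0,"wz": 0,"gripper": 1},{"dx": 0.0004,"dy": 0,"dz": 0,"wx": 0,"wy": 0,"wz": 0,"gripper": 1},{"dx": 0.0006,"dy": 0,"dz": 0,"wx": 0,"wy": 0,"wz": 0,"gripper": 1},{"dx": 0.0008,"dy": 0,"dz": 0,"wx": 0,"wy": 0,"wz": 0,"gripper": 1},{"dx": 0.001,"dy": 0,"dz": 0,"wx": 0,"wy": 0,"wz": 0,"gripper": 1},{"dx": 0.0012,"dy": 0,"dz": 0,"wx": 0,"wy": 0,"wz": 0,"gripper": 1},{"dx": 0.0012,"dy": 0,"dz": 0,"wx": 0,"wy": 0,"wz": 0,"gripper": 1},{"dx": 0.0012,"dy": 0,"dz": 0,"wx": 0,"wy": 0,"wz": 0,"gripper": 1}])

```text
clock: 26.9
position: [609.7, -176.7, 145.9]
ee_rot: [-0.481, 0.517, 0.483, 0.518]
contact_force: [-1.7, 0.3, -0.0]
gripper_width: -0.4
```

Request:
arm_command(rows=[{"dx": 0.0002,"dy": 0,"dz": 0,"wx": 0,"wy": 0,"wz": 0,"gripper": 1},{"dx": 0.0004,"dy": 0,"dz": 0,"wx": 0,"wy": 0,"wz": 0,"gripper": 1},{"dx": 0.0006,"dy": 0,"dz": 0,"wx": 0,"wy": 0,"wz": 0,"gripper": 1},{"dx": 0.0008,"dy": 0,"dz": 0,"wx": 0,"wy": 0,"wz": 0,"gripper": 1},{"dx": 0.001,"dy": 0,"dz": 0,"wx": 0,"wy": 0,"wz": 0,"gripper": 1},{"dx": 0.001,"dy": 0,"dz": 0,"wx": 0,"wy": 0,"wz": 0,"gripper": 1},{"dx": 0.001,"dy": 0,"dz": 0,"wx": 0,"wy": 0,"wz": 0,"gripper": 1},{"dx": 0.001,"dy": 0,"dz": 0,"wx": 0,"wy": 0,"wz": 0,"gripper": 1}])

```text
clock: 27.7
position: [609.7, -176.7, 145.2]
ee_rot: [-0.481, 0.517, 0.483, 0.518]
contact_force: [-2.9, -0.5, 2.0]
gripper_width: -0.2
```

Request:
arm_command(rows=[{"dx": 0.0004,"dy": 0,"dz": 0,"wx": 0,"wy": 0,"wz": 0,"gripper": 1},{"dx": 0.0006,"dy": 0,"dz": 0,"wx": 0,"wy": 0,"wz": 0,"gripper": 1},{"dx": 0.0008,"dy": 0,"dz": 0,"wx": 0,"wy": 0,"wz": 0,"gripper": 1},{"dx": 0.001,"dy": 0,"dz": 0,"wx": 0,"wy": 0,"wz": 0,"gripper": 1},{"dx": 0.0012,"dy": 0,"dz": 0,"wx": 0,"wy": 0,"wz": 0,"gripper": 1},{"dx": 0.0012,"dy": 0,"dz": 0,"wx": 0,"wy": 0,"wz": 0,"gripper": 1},{"dx": 0.0012,"dy": 0,"dz": 0,"wx": 0,"wy": 0,"wz": 0,"gripper": 1},{"dx": 0.0012,"dy": 0,"dz": 0,"wx": 0,"wy": 0,"wz": 0,"gripper": 1}])

```text
clock: 28.5
position: [609.7, -176.7, 145.1]
ee_rot: [-0.482, 0.517, 0.482, 0.518]
contact_force: [-4.1, 2.0, 7.1]
gripper_width: -0.1
```

Request:
arm_command(rows=[{"dx": 0.0013,"dy": 0,"dz": 0,"wx": 0,"wy": 0,"wz": 0,"gripper": 1},{"dx": 0.0014,"dy": 0,"dz": 0,"wx": 0,"wy": 0,"wz": 0,"gripper": 1},{"dx": 0.0015,"dy": 0,"dz": 0,"wx": 0,"wy": 0,"wz": 0,"gripper": 1},{"dx": 0.0016,"dy": 0,"dz": 0,"wx": 0,"wy": 0,"wz": 0,"gripper": 1},{"dx": 0.0017,"dy": 0,"dz": 0,"wx": 0,"wy": 0,"wz": 0,"gripper": 1},{"dx": 0.0017,"dy": 0,"dz": 0,"wx": 0,"wy": 0,"wz": 0,"gripper": 1},{"dx": 0.0017,"dy": 0,"dz": 0,"wx": 0,"wy": 0,"wz": 0,"gripper": 1},{"dx": 0.0017,"dy": 0,"dz": 0,"wx": 0,"wy": 0,"wz": 0,"gripper": 1}])

```text
clock: 29.3
position: [609.7, -176.7, 145.1]
ee_rot: [-0.482, 0.516, 0.482, 0.518]
contact_force: [-4.9, 1.8, 8.1]
gripper_width: -0.0
```

Request:
arm_command(rows=[{"dx": 0.0018,"dy": 0,"dz": 0,"wx": 0,"wy": 0,"wz": 0,"gripper": 1},{"dx": 0.002,"dy": 0,"dz": 0,"wx": 0,"wy": 0,"wz": 0,"gripper": 1},{"dx": 0.0022,"dy": 0,"dz": 0,"wx": 0,"wy": 0,"wz": 0,"gripper": 1},{"dx": 0.0022,"dy": 0,"dz": 0,"wx": 0,"wy": 0,"wz": 0,"gripper": 1},{"dx": 0.0022,"dy": 0,"dz": 0,"wx": 0,"wy": 0,"wz": 0,"gripper": 1},{"dx": 0.0022,"dy": 0,"dz": 0,"wx": 0,"wy": 0,"wz": 0,"gripper": 1},{"dx": 0.0022,"dy": 0,"dz": 0,"wx": 0,"wy": 0,"wz": 0,"gripper": 1},{"dx": 0.0022,"dy": 0,"dz": 0,"wx": 0,"wy": 0,"wz": 0,"gripper": 1}])

```text
clock: 30.1
position: [609.8, -176.7, 145.1]
ee_rot: [-0.483, 0.516, 0.482, 0.518]
contact_force: [-5.5, 2.9, 11.0]
gripper_width: 0.1
```

Request:
arm_command(rows=[{"dx": 0.0022,"dy": 0,"dz": 0,"wx": 0,"wy": 0,"wz": 0,"gripper": 1},{"dx": 0.0022,"dy": 0,"dz": 0,"wx": 0,"wy": 0,"wz": 0,"gripper": 1},{"dx": 0.0022,"dy": 0,"dz": 0,"wx": 0,"wy": 0,"wz": 0,"gripper": 1},{"dx": 0.0022,"dy": 0,"dz": 0,"wx": 0,"wy": 0,"wz": 0,"gripper": 1},{"dx": 0.0022,"dy": 0,"dz": 0,"wx": 0,"wy": 0,"wz": 0,"gripper": 1},{"dx": 0.0022,"dy": 0,"dz": 0,"wx": 0,"wy": 0,"wz": 0,"gripper": 1},{"dx": 0.0022,"dy": 0,"dz": 0,"wx": 0,"wy": 0,"wz": 0,"gripper": 1},{"dx": 0.0022,"dy": 0,"dz": 0,"wx": 0,"wy": 0,"wz": 0,"gripper": 1}])

```text
clock: 30.9
position: [609.7, -176.7, 145.1]
ee_rot: [-0.483, 0.516, 0.482, 0.518]
contact_force: [-4.6, 2.6, 9.9]
gripper_width: -0.1
```

Request:
arm_command(rows=[{"dx": 0.0022,"dy": 0,"dz": 0,"wx": 0,"wy": 0,"wz": 0,"gripper": 1},{"dx": 0.0022,"dy": 0,"dz": 0,"wx": 0,"wy": 0,"wz": 0,"gripper": 1},{"dx": 0.0022,"dy": 0,"dz": 0,"wx": 0,"wy": 0,"wz": 0,"gripper": 1},{"dx": 0.0022,"dy": 0,"dz": 0,"wx": 0,"wy": 0,"wz": 0,"gripper": 1},{"dx": 0.0022,"dy": 0,"dz": 0,"wx": 0,"wy": 0,"wz": 0,"gripper": 1},{"dx": 0.0022,"dy": 0,"dz": 0,"wx": 0,"wy": 0,"wz": 0,"gripper": 1},{"dx": 0.0022,"dy": 0,"dz": 0,"wx": 0,"wy": 0,"wz": 0,"gripper": 1},{"dx": 0.0022,"dy": 0,"dz": 0,"wx": 0,"wy": 0,"wz": 0,"gripper": 1}])

```text
clock: 31.7
position: [609.8, -176.7, 145.1]
ee_rot: [-0.484, 0.516, 0.482, 0.518]
contact_force: [-5.8, 3.1, 10.8]
gripper_width: -0.1
```

Pressed with 11–13 N for over 1.6 s. Lifting off.

Request:
arm_command(rows=[{"dx": 0,"dy": 0,"dz": 0,"wx": 0,"wy": 0,"wz": 0,"gripper": 1},{"dx": -0.003,"dy": 0,"dz": 0,"wx": 0,"wy": 0,"wz": 0,"gripper": 1},{"dx": -0.012,"dy": 0,"dz": 0,"wx": 0,"wy": 0,"wz": 0,"gripper": 1},{"dx": -0.03,"dy": 0,"dz": 0,"wx": 0,"wy": 0,"wz": 0,"gripper": 1},{"dx": -0.055,"dy": 0,"dz": 0,"wx": 0,"wy": 0,"wz": 0,"gripper": 1},{"dx": -0.075,"dy": 0,"dz": 0,"wx": 0,"wy": 0,"wz": 0,"gripper": 1},{"dx": -0.08,"dy": 0,"dz": 0,"wx": 0,"wy": 0,"wz": 0,"gripper": 1},{"dx": -0.08,"dy": 0,"dz": 0,"wx": 0,"wy": 0,"wz": 0,"gripper": 1}])

```text
clock: 32.5
position: [609.7, -176.7, 225.7]
ee_rot: [-0.484, 0.515, 0.481, 0.518]
contact_force: [-1.0, 0.5, -1.6]
gripper_width: -0.2
```

Run:
```python
from h import *
from bench import arm,get_image
s=arm.read_state();print(s['position'],s['contact_force'],s['joint_vel'].round(3),s['clock'])
d=get_image("side");cv2.imwrite("pics/s7.png",d["img"][:,:,::-1])
d=get_image("top");cv2.imwrite("pics/t7.png",d["img"][:,:,::-1])
```

```text
[ 609.73195322 -176.66554608  225.6871393 ] [-0.9725511   0.47720784 -1.60393872] [ 0.001  0.023 -0.039 -0.012  0.008 -0.002] 32.5
```

View pics/s7.png

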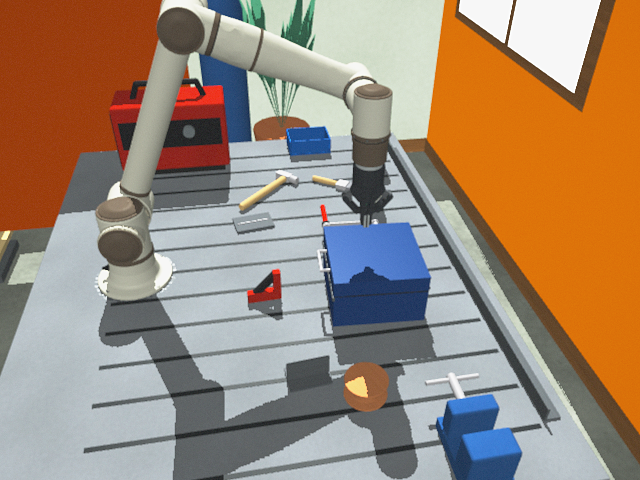

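View pics/t7.png

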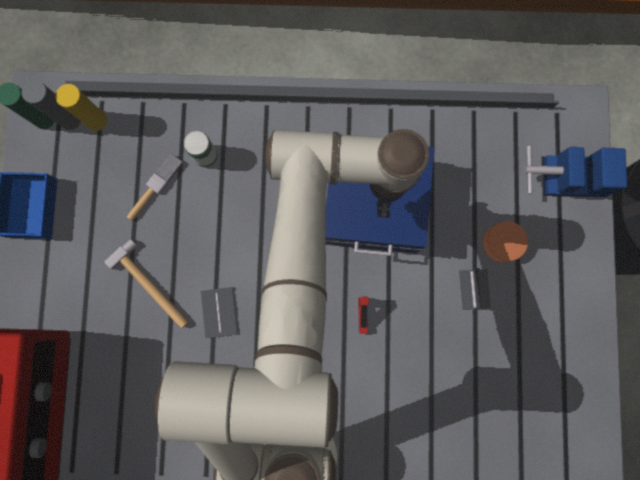

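The lid is shut in both views, at about (375,260) in the side view and (380,215) in the top view. The bystanders are where they started. The fingers touched at z 145.1, which fits a level lid. Handing in.

```bash
python3 -c "
from bench import arm
print(arm.job_done(), arm.read_state()['clock'])"
```

```text
the job is handed in; nothing more can be done
the job is handed in; nothing more can be done
```

The chest is shut, the seal is bedded and the job is handed in. I gripped the red bar, lifted the knee past centre and eased it round its circle, holding the lid back near the end. Once the bar carried no load I let go of it.

- **Strain on the stay:** the radial pull on the bar was within about 2.5 N at every reading, against the 9 N limit. I only had readings between moves.
- **Seal press:** I pressed the lid's top with about 11–13 N for over 1.6 s, judged from the wrist force after taking off its offset. The force built up through 8 N in steps before that.
- **Lid level:** the fingers met the lid at z = 145.1 mm against the nominal 145 mm, which fits a level lid.
- **End state:** the tool is 80 mm above the lid and touching nothing. The final side and top pictures show the lid shut and the bystanders where they were; the brush is partly hidden behind the gripper in the side view. The clock stood at about 33 s.

**What disagreed:** the fitted centre of the circle ended about 8 mm from the nominal pivot. I let the measured force steer the path instead. During the last few millimetres of closing, the lid pulled the arm on 3–4 mm further than commanded. The average speed stayed low, about 0.1 rad over 0.8 s at the stay; lid speed itself was not measured.

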